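Pack the graphite plates and close the sprung stop

TASK

Take the graphite plate out of the leaning cradle and stand it upright, the way up it is now, in the wooden rack between the plates already there and the sliding end stop. Let go of it, then slide the stop towards the end wall until all three plates stand upright, face to face with no gaps and snug against the wall, with the stop's sprung cork pad pressed at least half way in so that it keeps clamping the row when you leave. Graphite is brittle, so press gently, and leave the glass goblet alone.

Things in the scene. Friction and masses are not known exactly. Their poses are not given: they have to be found in the camera images.
- rack: Fixed pale wooden rack, 112 mm wide (its x), 300 mm long (its y, -125 to +175 mm). Origin at bench level at mid width; z up. Floor 10 mm above the bench; lips 10 mm higher along both long sides, 96 mm apart. The stop slides along +y towards the upright end wall (90 mm wide, 15 thick, 85 mm above the bench), whose inner face is fixed somewhere from y = +115 to +150 mm, not reported.
- stop: Sliding end stop near the rack's -y end: upright brown wooden block 84 mm wide (x), 18 mm thick (y), 1 to 67 mm above the rack's floor. Origin at mid width, rack floor level, in the block's front (+y) face; does not move with the pad. Slides only along the rack's y, from y = -82 to +108 mm there; resists with a steady 10 N friction and stays where it is left.
- stop_back (a point): Centre of the flat back of the stop's block, 18 mm behind its front face and 34 mm above the rack's floor: the place to push it. Axes as the rack's.
- pad_front (a point): Where the sprung pad's front face is when not pressed: 22 mm ahead of the stop's origin, 30 mm above the rack's floor (fixed to the block, not to the pad). The cork pad is 74 mm wide, 52 high, 8 thick; it presses back up to 14 mm at 0.6 N per mm: half way 4 N, fully 8 N, so 15 to 18 N felt by the pushing tool. Under about 3 N does not keep the row snug.
- plate: Loose black graphite plate to be packed: slab 80 mm wide (x), 12 thick (y), 84 high (z), 145 g. Origin at the centre of its underside, z up along its height. At first it leans in a plywood cradle, 20 degrees, top towards its +y; two back posts 14 mm wide reach 40 mm up it at its side edges, a lip 8 mm high stands in front; its upper half is free on both faces. Lifts out along its z.
- plate_a: Black graphite plate in the rack nearest the end wall: 80 mm wide (x), 12 thick (y), 70 high, 120 g. Origin at the centre of its underside. Stands on the rack's floor, 2 to 14 mm clear of the wall at first. Pushed plates may tip towards the wall and are righted as the row closes.
- plate_b: Black graphite plate in the rack between plate_a and the stop: 80 mm wide (x), 12 thick (y), 62 high, 107 g. Origin at the centre of its underside. Stands on the rack's floor with 3 to 14 mm of air to plate_a at first.
- goblet: Fragile stemmed glass goblet standing on the bench, 68 mm across, 105 mm high. Origin at the centre of its foot's underside.
Mind the look-alikes: they are no part of the job. Leave any turquoise look-alike of the plate alone.

How it is judged:
By the outcome, as a careful person would: the job done as asked, in the order asked, and still so for the second after the job is handed in, with the robot touching nothing.
It also fails if it takes over 72 s, if anything falls off the work surface, if the arm or the gripper's body presses on something with over 40 N, if the wrist force passes 120 N, or if a joint passes its speed limit or range.

ROBOT

A 6-joint arm with a two-finger parallel gripper is mounted at the origin on the work surface. World frame = base frame: x ahead of the robot, y to its left, z up, the work surface at z = 0. Lengths are in m, angles in rad, forces in N, time in s.
With the tool pointing down it reaches from about 0.3 to 0.875 m from the base axis. Payload 6.4 kg.
Tool frame: the origin (TCP) lies at the very end of the fingers, on their centre line; the grasp point (between the pads) lies 19 mm behind it; z points along the fingers, y is the direction in which the jaws open and shut (so a half turn about z gives the same grasp; the last joint's range is limited). The gripper opens to 85 mm and grips with 20 to 120 N. Pads are 22 mm wide; open, the fingers measure 114 mm over their backs; the gripper's body (76 mm by 85 mm) begins 54 mm behind the grasp point. The pads swing forward as they close: fully open they stand 13 mm farther back than shut.
Start: joints at [0.953, 0.181, 1.607, -0, 1.354, -0.206], TCP at [0.23, 0.527, 0.231] pointing down, gripper open.
Joint ranges: [-2.99, 2.99], [-0.89, 2.07], [0.3, 2.58], [-1.14, 4.28], [0, 2.63], [-3.12, 3.12]. Speed limits (rad/s): [2.57, 2.57, 3.01, 3.14, 3.14, 3.14].

INTERFACE

Orientations are given as a unit quaternion [w, x, y, z].
In Python, from bench import * gives the robot as it stands.
- The arm moves only by the tool arm_command, never from a script. Its argument "motion" is text: rows parted by semicolons, each of 7 numbers parted by spaces: the shift along the tool's x, y, z in units of 0.2 m (1.0 is 0.2 m), then the turn, a rotation vector about the tool's x, y, z in units of 60 degrees (1.0 is 60 degrees), then the opening, from 0 (shut) to 1 (fully open). In form: tx ty tz ax ay az grip; .... A call has 1 to 10 rows; each row shifts and turns the pose as measured when the row begins, along the tool's axes as they then stand; what a row does not reach is not made up. A row lasts 1/12 s, in which the tool goes at most 41.7 mm and 7.16 degrees, less where a joint would pass 70% of its speed; a pose out of reach is approached as far as the arm can. A call with a number of a shift or a turn outside -1 to 1 is refused whole. A call with a gripper value outside its range is refused whole. The fingers move at their own pace and stop on an object; the grip force is fixed at half the most. Time passes only in rows, so rows that do not move let the fingers close. It gives the time, the measured TCP pose, the force and the opening at its end, in the units of the state.
- get_obs(): the state, without advancing time (a new reading comes with each control period).
- camera(name): name is "side" or "top"; returns a dict with "img" (384x512x3 uint8, red, green, blue), "intrinsics" (3x3 intrinsics, pixels), "distortion" ([k1, k2, p1, p2, k3] as OpenCV has them; the pictures are not rectified), "pose" (4x4, takes a point from camera to world coordinates). Camera axes: x right, y down, z forward; pixel columns grow to the right and rows downward; lengths in m; the calibration is good to about 2 mm. A picture is of the moment at which its call begins. There is no depth.
- hand_in(): hands the job in, once; it reports no verdict.
Trained networks look in the newest picture that a camera, given by its name, has taken for a name from the list of things; names that differ only in an ending like _2 or _b are one class to them, and where a whole thing is asked for, a point or a joint stands for the part that bears it (a point fixed in the world has none). Each returns a list of dicts, best first, with "conf" (0 to 1); they miss things now and then, are a little off and sometimes report something else, mostly with a low value. They report only what shows in the picture. A call takes as long as a camera call. They do not tell look-alikes from the thing itself.
- search_frame(camera, target): "box" ([left, top, right, bottom] in pixels, round what is visible of it).
The state is a dict: "time_s": time; "q": joint angles; "dq": joint speeds; "joint_efforts": joint torques, N m; "eef_pos": TCP position; "eef_rot": TCP orientation; "wrist_force": force on the tool from outside, world axes, zero at the start; "torque": the same for the moment, N m; "opening": opening from 0.0 (shut) to 1.0 (fully open).
Only numpy, scipy, OpenCV 4.12 (cv2) and the standard library are available. Lean on these libraries where they do the work, as an engineer would, in place of code of your own. Each camera call takes 0.05 s, during which the arm holds its last target.

## Working session

There is one attempt and no reset: what is moved stays moved. The work goes in short steps, Python scripts to look and compute and a tool call to move; the robot and the scene stay as the last step left them, time stands still between calls to the robot, and variables do not carry over. Pictures are saved under pics/ and viewed, and the job is handed in when it is done.

Besides the shell and the picture viewer there is one more tool, called after "Request:" by a JSON object that holds its "fn" and its "kwargs". arm_command: Moves the arm, as the interface text tells. Shifts and turns lie within -1 to 1; 1 stands for 0.2 m of shift or 60 degrees of turn. Its arguments: {"type":"object","properties":{"motion":{"type":"string"}},"required":["motion"]}

```bash
ls; mkdir -p pics; python3 - <<'E'
from bench import *
import cv2,numpy as np,json
print(get_obs())
for n in ("side","top"):
    c=camera(n); cv2.imwrite(f"pics/{n}0.png",c["img"][:,:,::-1])
    print(n,c["intrinsics"],c["distortion"],c["pose"])
    for t in ["rack","stop","plate","plate_a","goblet"]:
        print(t,[(np.round(d["box"]).tolist(),round(d["conf"],2)) for d in search_frame(n,t)])
E
```

```text
pics
{'time_s': 0.0, 'q': array([ 9.52701247e-01,  1.81540790e-01,  1.60796155e+00,  5.56186254e-06,
        1.35380977e+00, -2.06336736e-01]), 'dq': array([-0.00066727,  0.00054851,  0.00133863, -0.00062368,  0.00032356,
       -0.00043986]), 'joint_efforts': array([-3.74062347e-04, -4.44858599e+01, -3.51343775e+01, -3.08111987e-05,
        8.75675498e-03,  1.23058931e-05]), 'eef_pos': array([0.22981405, 0.52649703, 0.23040675]), 'eef_rot': array([-3.46929328e-04,  2.04428357e-01,  9.78881151e-01, -7.86624438e-04]), 'wrist_force': array([0.87803328, 0.6712635 , 1.54522513]), 'torque': array([-0.03479825, -0.05069518,  0.00638423]), 'opening': 1.001386923053957}
side [[360.56050697   0.         248.14493734]
 [  0.         360.56050697 194.29624555]
 [  0.           0.           1.        ]] [-0.07937509  0.          0.          0.          0.        ] [[-0.9970655  -0.04847269  0.05925184  0.50167749]
 [-0.07654564  0.64210111 -0.76278892  0.57727358]
 [-0.00107124 -0.76508599 -0.64392724  0.68952304]
 [ 0.          0.          0.          1.        ]]
rack [([210.0, 218.0, 276.0, 3
[... 906 characters left out ...]
9081535]
 [ 0.          0.          0.          1.        ]]
rack [([117.0, 172.0, 218.0, 217.0], 0.74), ([217.0, 114.0, 236.0, 142.0], 0.37)]
stop [([193.0, 180.0, 209.0, 219.0], 0.68)]
plate [([349.0, 172.0, 384.0, 212.0], 0.9), ([303.0, 173.0, 335.0, 203.0], 0.69), ([264.0, 187.0, 278.0, 216.0], 0.66), ([133.0, 177.0, 145.0, 206.0], 0.64), ([265.0, 238.0, 295.0, 266.0], 0.6), ([130.0, 179.0, 136.0, 206.0], 0.54)]
plate_a [([349.0, 172.0, 384.0, 212.0], 0.9), ([303.0, 173.0, 335.0, 203.0], 0.69), ([264.0, 187.0, 278.0, 216.0], 0.66), ([133.0, 177.0, 145.0, 206.0], 0.64), ([265.0, 238.0, 295.0, 266.0], 0.6), ([130.0, 179.0, 136.0, 206.0], 0.54)]
goblet [([215.0, 113.0, 241.0, 140.0], 0.59)]
```

View pics/side0.png

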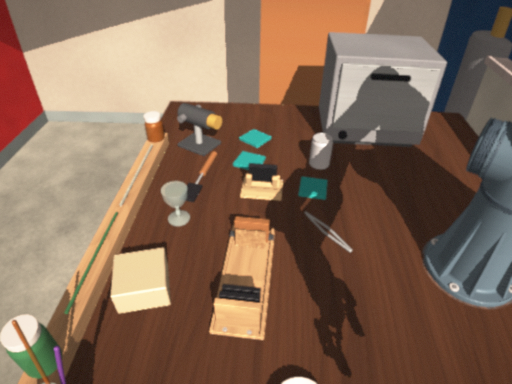

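View pics/top0.png

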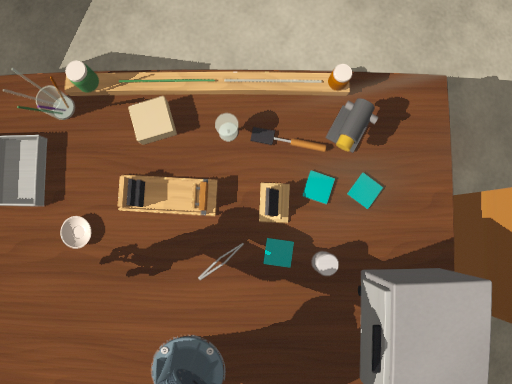

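```bash
python3 - <<'E'
import cv2
a=cv2.imread("pics/side0.png"); 
cv2.imwrite("pics/side0a.png",cv2.resize(a[110:260,150:350],None,fx=4,fy=4,interpolation=cv2.INTER_CUBIC))
cv2.imwrite("pics/side0b.png",cv2.resize(a[210:350,150:320],None,fx=4,fy=4,interpolation=cv2.INTER_CUBIC))
a=cv2.imread("pics/top0.png"); 
cv2.imwrite("pics/top0a.png",cv2.resize(a[160:280,230:400],None,fx=4,fy=4,interpolation=cv2.INTER_CUBIC))
cv2.imwrite("pics/top0b.png",cv2.resize(a[100:230,100:260],None,fx=4,fy=4,interpolation=cv2.INTER_CUBIC))
E
```

```text
(no output)
```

View pics/side0a.png

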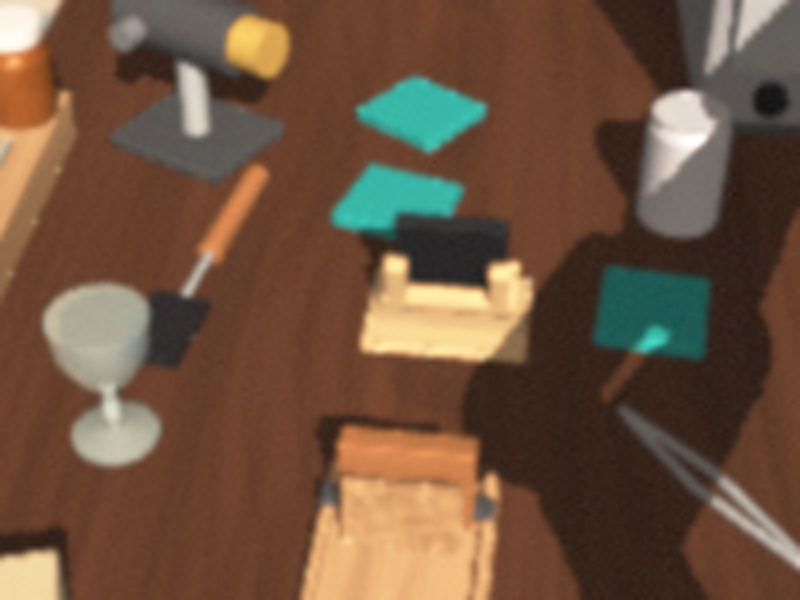

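View pics/side0b.png

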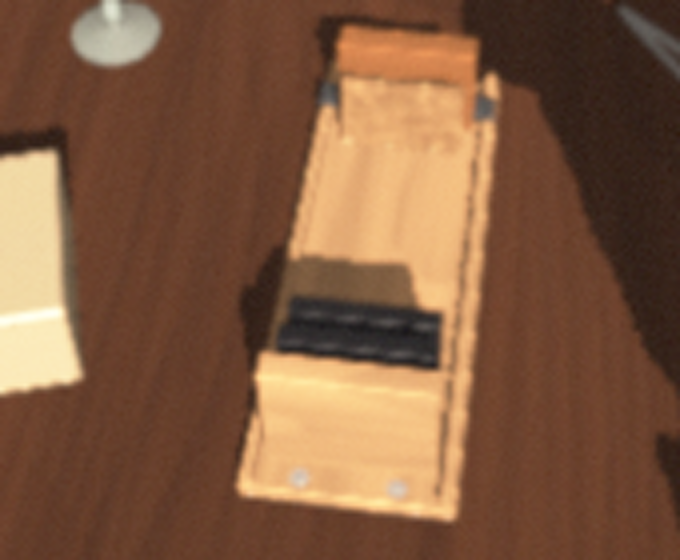

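View pics/top0a.png

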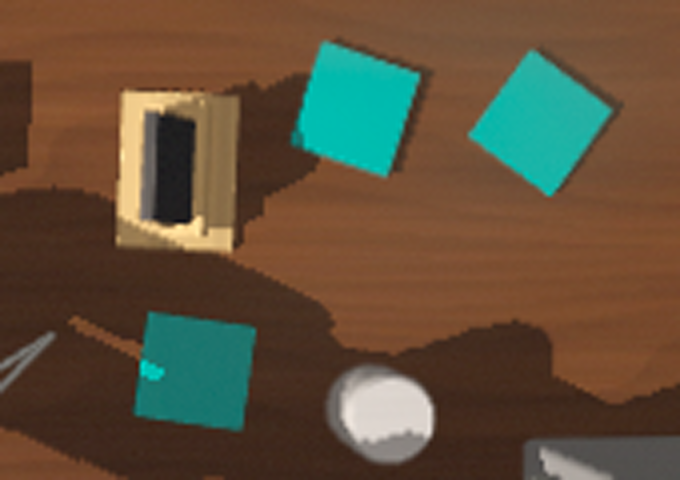

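View pics/top0b.png

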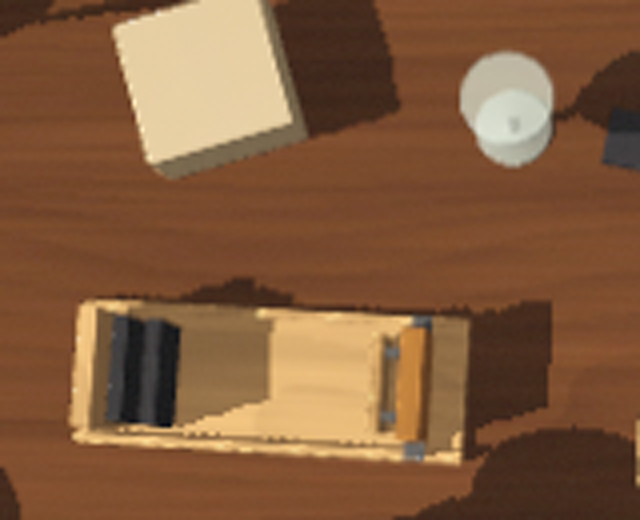

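```bash
python3 - <<'E'
import cv2,numpy as np
def crop(n,x0,y0,w,h,f,out):
    a=cv2.imread(n)[y0:y0+h,x0:x0+w]
    a=cv2.resize(a,None,fx=f,fy=f,interpolation=cv2.INTER_CUBIC)
    a=np.clip((a/255.)**0.6*255,0,255).astype(np.uint8)
    for i in range(0,w,5):
        cv2.line(a,(i*f,0),(i*f,6 if i%10 else 12),(0,255,0),1)
        if i%10==0: cv2.putText(a,str(x0+i),(i*f+2,22),0,0.4,(0,255,0),1)
    for i in range(0,h,5):
        cv2.line(a,(0,i*f),(6 if i%10 else 12,i*f),(0,255,0),1)
        if i%10==0: cv2.putText(a,str(y0+i),(14,i*f+4),0,0.4,(0,255,0),1)
    cv2.imwrite(out,a)
crop("pics/side0.png",235,155,50,45,14,"pics/c1.png")
crop("pics/top0.png",252,175,45,55,11,"pics/c2.png")
crop("pics/side0.png",205,275,75,68,8,"pics/c3.png")
crop("pics/side0.png",220,210,60,40,12,"pics/c4.png")
crop("pics/top0.png",112,168,110,55,7,"pics/c5.png")
E
```

```text
(no output)
```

View pics/c1.png

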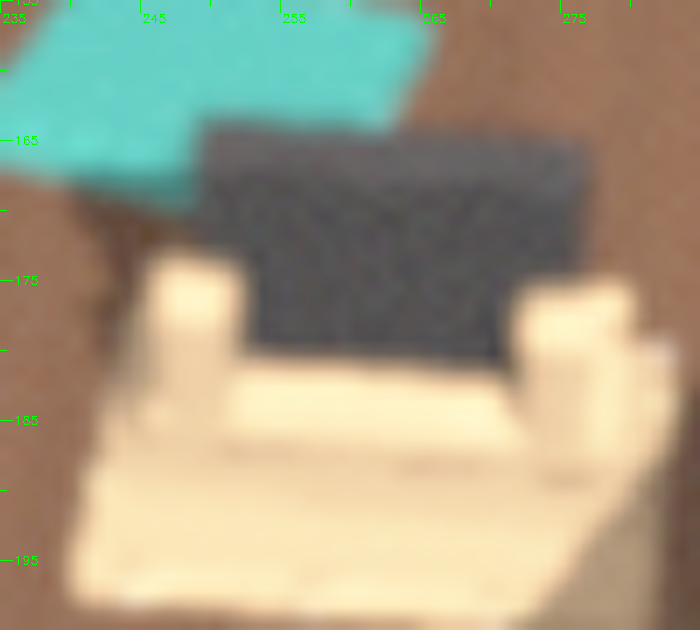

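View pics/c2.png

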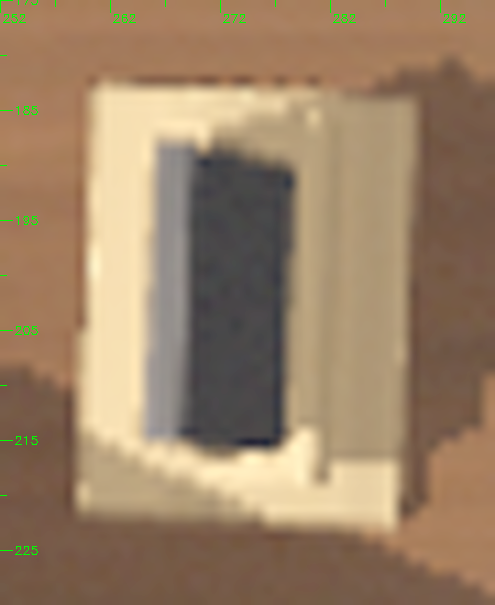

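View pics/c3.png

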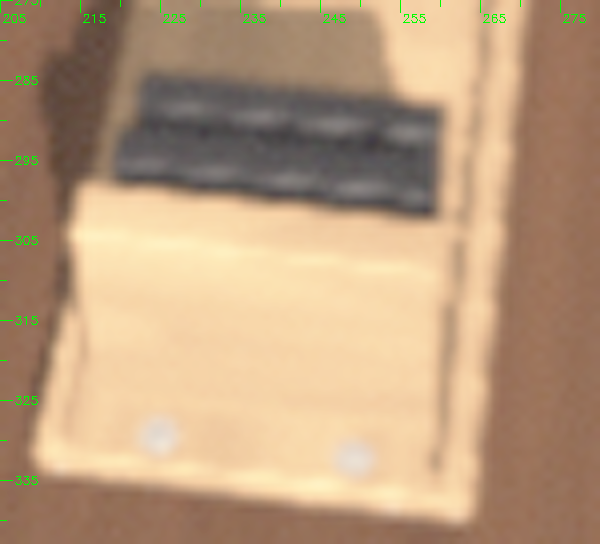

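View pics/c4.png

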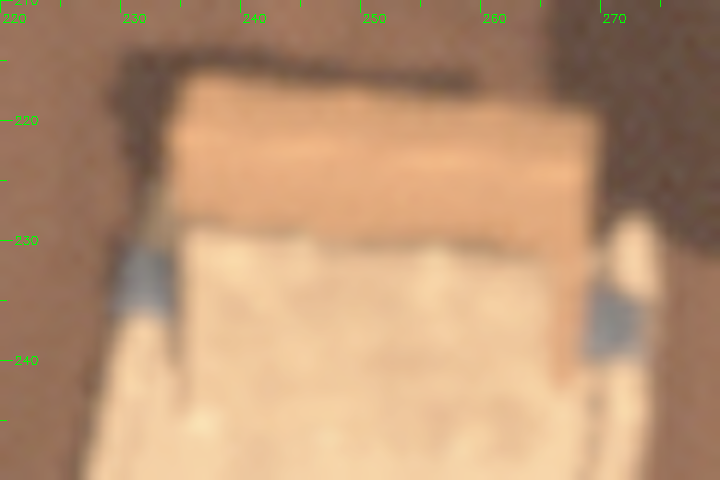

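View pics/c5.png

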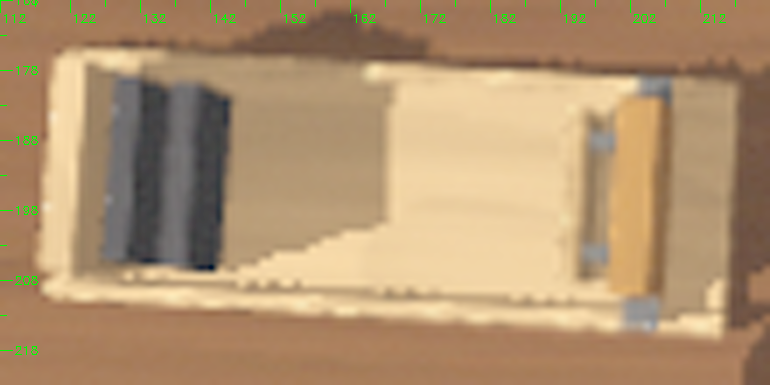

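```bash
cat > h.py <<'E'
import numpy as np,cv2
from scipy.optimize import least_squares
CAM={}
import json
S=dict(K=np.array([[360.56050697,0,248.14493734],[0,360.56050697,194.29624555],[0,0,1]]),D=np.array([-0.07937509,0,0,0,0]),
 T=np.array([[-0.9970655,-0.04847269,0.05925184,0.50167749],[-0.07654564,0.64210111,-0.76278892,0.57727358],[-0.00107124,-0.76508599,-0.64392724,0.68952304],[0,0,0,1]]))
P=dict(K=np.array([[416.83642197,0,253.55855582],[0,416.83642197,187.76668496],[0,0,1]]),D=np.array([-0.1488251,0,0,0,0]),
 T=np.array([[0.00191813,-0.99692695,0.07831332,0.46960748],[-0.9999162,-0.00291474,-0.01261359,-0.18564427],[0.01280309,-0.07828256,-0.996849,1.29081535],[0,0,0,1]]))
CAM={'s':S,'t':P}
def proj(c,X):
    c=CAM[c];Ti=np.linalg.inv(c['T']);X=np.atleast_2d(X)
    return cv2.projectPoints(X,cv2.Rodrigues(Ti[:3,:3])[0],Ti[:3,3],c['K'],c['D'])[0][:,0]+0.5
def Rz(a): return np.array([[np.cos(a),-np.sin(a),0],[np.sin(a),np.cos(a),0],[0,0,1]])
def Rx(a): return np.array([[1,0,0],[0,np.cos(a),-np.sin(a)],[0,np.sin(a),np.cos(a)]])
E
cat > fit.py <<'E'
from h import *
# plate
O=[('s',(40,-6,84),(249.3,163.9)),('s',(-40,-6,84),(276.9,165)),('s',(40,6,84),(248.9,167.5)),('s',(-40,6,84),(276.5,168.5)),
('t',(40,6,84),(266.4,187.9)),('t',(-40,6,84),(265.2,214.8)),('t',(40,-6,84),(269.3,188.4)),('t',(-40,-6,84),(268.4,215))]
def pm(p,l): return np.array(p[:3])+Rz(p[3])@Rx(-np.radians(20))@(np.array(l)/1000)
f=lambda p: np.concatenate([proj(c,pm(p,l))[0]-uv for c,l,uv in O])
r=least_squares(f,[.44,-.2,.01,0]); print("plate",r.x.round(4),"yaw deg",np.degrees(r.x[3])); print(r.fun.reshape(-1,2).round(2).tolist())
np.save("plate.npy",r.x)
# rack p: X,Y,yaw,w,ystop,ya,yb (mm)
def O2(p):
    w,s,a,b=p[3:]*1
    return [('t',(56,-125,20),(217.4,179.7)),('t',(-56,-125,20),(215.6,215.9)),('t',(-56,175,20),(118.4,209.4)),
    ('s',(56,175,0),(209.75,333.75)),('s',(-56,175,0),(263.5,340.25)),
    ('s',(45,w,85),(215,297.75)),('s',(-45,w,85),(260,302.25)),('s',(45,w+15,85),(214.4,304)),('s',(-45,w+15,85),(260,309)),
    ('t',(45,w+15,85),(120.1,175.4)),('t',(45,w,85),(124.6,175.9)),('t',(-45,w+15,85),(117.7,206.6)),('t',(-45,w,85),(122.3,207.7)),
    ('t',(42,s,77),(199.4,181.9)),('t',(-42,s,77),(198.9,210.1)),('s',(42,s-18,77),(234.8,216)),('s',(-42,s-18,77),(270,219)),('s',(42,s,77),(234.2,222.3)),('s',(-42,s,77),(269.75,224.6)),
    ('s',(40,a-6,80),(220,291.25)),('s',(40,b-6,72),(222.5,284.4)),('s',(-40,b-6,72),(260.25,288.1)),
    ('t',(40,a+6,80),(128.7,178.7)),('t',(-40,a+6,80),(127.3,204.9)),('t',(40,a-6,80),(132.1,179.5)),('t',(-40,a-6,80),(130.3,205.5)),
    ('t',(40,b+6,72),(136.7,179.7)),('t',(-40,b+6,72),(134.9,205.9)),('t',(40,b-6,72),(141,180)),('t',(-40,b-6,72),(139.1,206))]
def rm(p,l): return np.array([p[0],p[1],0])+Rz(p[2])@(np.array(l)/1000)
f=lambda p: np.concatenate([proj(c,rm(p,l))[0]-uv for c,l,uv in O2(p)])
r=least_squares(f,[.46,.07,0,130,-80,110,90],x_scale=[.01,.01,.01,10,10,10,10],loss='soft_l1'); print("rack",r.x.round(4),"yaw",np.degrees(r.x[2]))
for o,e in zip(O2(r.x),f(r.x).reshape(-1,2)): print(o[0],np.round(o[1],0),e.round(2))
np.save("rack.npy",r.x)
E
python3 fit.py
```

```text
plate [ 0.5244 -0.2673  0.0278 -0.029 ] yaw deg -1.6624838944775728
[[-0.51, -0.27], [0.58, 0.37], [-0.53, -0.33], [0.73, 0.45], [-0.63, -0.5], [-0.24, 0.63], [0.49, -0.99], [0.59, 0.54]]
rack [ 5.464000e-01  3.740000e-02 -5.020000e-02  1.427926e+02 -7.983140e+01
  1.283038e+02  1.054065e+02] yaw -2.8765678239782524
t [  56 -125   20] [ 0.29 -0.21]
t [ -56 -125   20] [-0.05  0.15]
t [-56 175  20] [0.49 1.15]
s [ 56 175   0] [-0.17  0.25]
s [-56 175   0] [0.38 0.27]
s [ 45. 143.  85.] [0.21 0.01]
s [-45. 143.  85.] [1.03 0.57]
s [ 45. 158.  85.] [-0.7   0.34]
s [-45. 158.  85.] [0.23 0.57]
t [ 45. 158.  85.] [0.26 0.63]
t [ 45. 143.  85.] [0.71 0.39]
t [-45. 158.  85.] [ 0.37 -0.04]
t [-45. 143.  85.] [ 0.74 -0.84]
t [ 42. -80.  77.] [ 1.19 -0.4 ]
t [-42. -80.  77.] [-0.08  0.07]
s [ 42. -98.  77.] [0.87 0.7 ]
s [-42. -98.  77.] [-0.29  0.68]
s [ 42. -80.  77.] [ 0.33 -0.51]
s [-42. -80.  77.] [-0.66  0.26]
s [ 40. 122.  80.] [-0.2  -0.42]
s [40. 99. 72.] [-0.45 -0.53]
s [-40.  99.  72.] [ 0.36 -0.14]
t [ 40. 134.  80.] [-0.24 -0.4 ]
t [-40. 134.  80.] [-0.83  0.48]
t [ 40. 122.  80.] [ 0.33 -0.99]
t [-40. 122.  80.] [0.15 0.11]
t [ 40. 111.  72.] [ 0.05 -0.73]
t [-40. 111.  72.] [-0.09  0.02]
t [40. 99. 72.] [-0.29 -0.83]
t [-40.  99.  72.] [-0.32  0.15]
```

```bash
cat > go.py <<'E'
from h import *
from scipy.spatial.transform import Rotation as R
import bench
def q2R(q): return R.from_quat([q[1],q[2],q[3],q[0]])
pl=np.load("plate.npy"); rk=np.load("rack.npy")
def plateR(tilt=20,yaw=None):
    m=Rz(pl[3] if yaw is None else yaw)@Rx(-np.radians(tilt))
    return m
def toolR(m): return R.from_matrix(np.stack([-m[:,0],m[:,1],-m[:,2]],1))
def pp(l): return pl[:3]+plateR()@(np.array(l)/1000)
def rr(l): return np.array([rk[0],rk[1],0])+Rz(rk[2])@(np.array(l)/1000)
def delta(pos,Rt,show=True):
    o=bench.get_obs(); Rc=q2R(o['eef_rot']); 
    rv=(Rc.inv()*Rt).as_rotvec(degrees=True)
    d=np.array(pos)-o['eef_pos']
    print("t",round(o['time_s'],2),"pos",o['eef_pos'].round(4),"F",o['wrist_force'].round(2),"open",round(o['opening'],3))
    print(" world d mm",(d*1000).round(1),"rot deg",rv.round(2), "units",(rv/60).round(4))
    print(" shift units, cur frame:",(Rc.inv().apply(d)/.2).round(4)," in target frame:",(Rt.inv().apply(d)/.2).round(4))
E
python3 - <<'E'
from go import *
import cv2
for c,n in (('s','side'),('t','top')):
    a=cv2.imread(f"pics/{n}0.png"); f=8
    ctr=proj(c,pp((0,0,60)))[0].astype(int); x0,y0=ctr-35
    b=cv2.resize(a[y0:y0+70,x0:x0+70],None,fx=f,fy=f,interpolation=cv2.INTER_CUBIC)
    L=[(sx*40,sy*6,z) for sx in(1,-1) for sy in (1,-1) for z in (0,84)]
    for i in range(8):
        for j in range(i):
            if sum(u!=v for u,v in zip(L[i],L[j]))==1:
                p=(proj(c,pp(L[i]))[0]-(x0,y0))*f; q=(proj(c,pp(L[j]))[0]-(x0,y0))*f
                cv2.line(b,tuple(p.astype(int)),tuple(q.astype(int)),(0,0,255),1)
    cv2.imwrite(f"pics/ov_{n}.png",b)
G=toolR(plateR()); print(pp((0,0,43)),pp((0,0,160)))
delta(pp((0,0,160)),toolR(plateR(0)))
delta(pp((0,0,160)),G)
E
python3 -c "
import cv2,numpy as np
a=cv2.imread('pics/ov_side.png');b=cv2.imread('pics/ov_top.png');c=np.hstack([a,b]);cv2.imwrite('pics/ov.png',cv2.resize(c,None,fx=.7,fy=.7,interpolation=cv2.INTER_AREA))"
```

```text
[ 0.52481775 -0.25260029  0.06816613] [ 0.5259787  -0.21260078  0.17811017]
t 0.6 pos [0.2301 0.5269 0.2313] F [0.16 0.24 1.02] open 1.0
 world d mm [ 295.9 -739.5  -53.2] rot deg [ -0.    -0.   -21.93] units [-0.     -0.     -0.3656]
 shift units, cur frame: [-2.8357 -2.7964  0.2659]  in target frame: [-1.5859 -3.6532  0.2659]
t 0.6 pos [0.2301 0.5269 0.2313] F [0.16 0.24 1.02] open 1.0
 world d mm [ 295.9 -739.5  -53.2] rot deg [ 19.75  -3.83 -21.71] units [ 0.3292 -0.0638 -0.3618]
 shift units, cur frame: [-2.8357 -2.7964  0.2659]  in target frame: [-1.5859 -3.3419  1.4993]
```

View pics/ov.png

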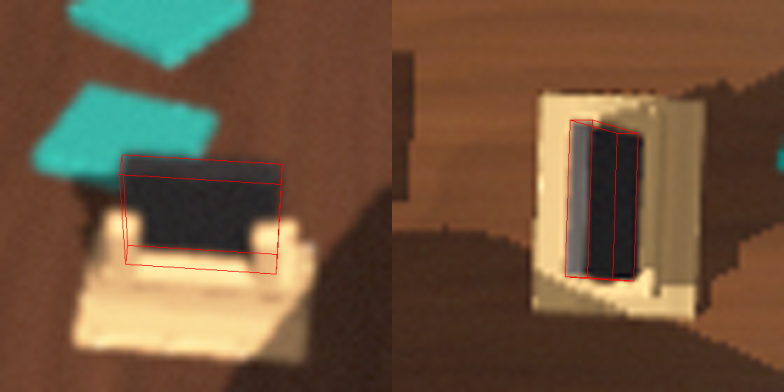

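Candidates for "plate":
- Black slab in the cradle, top (272,202) and side (262,172). This is my choice: black, leaning, in plywood.
- Flat turquoise slabs, top (319,188), (366,191) and (279,252). These are look-alikes.
- Rack plates a and b, top (131,192) and (139,193).
- Dark spatula blade, top (264,137).

The crop with the fitted wireframe matches the black slab in both views.

Request:
{"fn": "arm_command", "kwargs": {"motion": "0 0 0 0 0 -0.0915 1; 0 0 0 0 0 -0.0915 1; 0 0 0 0 0 -0.0915 1; 0 0 0 0 0 -0.0915 1; 0 0 -0.05 0 0 0 1; -0.07 -0.16 0 0 0 0 1; -0.07 -0.16 0 0 0 0 1; -0.07 -0.16 0 0 0 0 1; -0.07 -0.16 0 0 0 0 1; -0.07 -0.16 0 0 0 0 1"}}

```text
time_s: 1.43
eef_pos: [0.2976, 0.3662, 0.2452]
eef_rot: [0.001, 0.008, 1.0, 0.002]
wrist_force: [0.5, 0.7, 0.8]
opening: 1.003
```

```bash
python3 - <<'E'
from go import *
delta(pp((0,0,160)),toolR(plateR(0)))
E
```

```text
t 1.43 pos [0.2976 0.3662 0.2452] F [0.52 0.72 0.83] open 1.003
 world d mm [ 228.4 -578.8  -67.1] rot deg [0.26 0.14 0.71] units [0.0043 0.0023 0.0119]
 shift units, cur frame: [-1.1889 -2.8764  0.3254]  in target frame: [-1.2254 -2.8598  0.3356]
```

Request:
{"fn": "arm_command", "kwargs": {"motion": "-0.07 -0.17 0 0 0 0.006 0.6; -0.07 -0.17 0 0 0 0.006 0.6; -0.07 -0.17 0 0 0 0 0.6; -0.07 -0.17 0 0 0 0 0.6; -0.07 -0.17 0 0 0 0 0.6; -0.07 -0.17 0 0 0 0 0.6; -0.07 -0.17 0 0 0 0 0.6; -0.07 -0.17 0 0 0 0 0.6; -0.07 -0.17 0 0 0 0 0.6; -0.07 -0.17 0 0 0 0 0.6"}}

```text
time_s: 2.27
eef_pos: [0.4287, 0.0047, 0.256]
eef_rot: [0.011, 0.03, 0.999, 0.004]
wrist_force: [0.6, 0.2, 0.3]
opening: 0.605
```

```bash
python3 - <<'E'
from go import *
delta(pp((0,0,160)),toolR(plateR(0)))
E
```

```text
t 2.27 pos [0.4287 0.0047 0.256 ] F [0.58 0.16 0.3 ] open 0.605
 world d mm [  97.3 -217.3  -77.8] rot deg [ 0.44  1.2  -1.79] units [ 0.0074  0.0201 -0.0298]
 shift units, cur frame: [-0.5426 -1.0584  0.3921]  in target frame: [-0.5176 -1.0719  0.3892]
```

Now translate and tilt, still well above.

Request:
{"fn": "arm_command", "kwargs": {"motion": "-0.085 -0.17 0 0 0 -0.01 0.6; -0.085 -0.17 0 0 0 -0.01 0.6; -0.085 -0.17 0 0 0 0 0.6; -0.085 -0.17 0 0 0 0 0.6; -0.085 -0.17 0 0 0 0 0.6; -0.05 -0.1 0 0.08 0 0 0.6; 0 0 0 0.08 0 0 0.6; 0 0 0 0.08 0 0 0.6; 0 0 0 0.08 0 0 0.6; 0 0 0 0 0 0 0.6"}}

```text
time_s: 3.1
eef_pos: [0.5192, -0.2162, 0.2679]
eef_rot: [0.012, 0.047, 0.984, -0.174]
wrist_force: [-0.1, 1.0, 0.0]
opening: 0.599
```

```bash
python3 - <<'E'
from go import *
delta(pp((0,0,140)),toolR(plateR(20)))
E
```

```text
t 3.1 pos [ 0.5192 -0.2162  0.2679] F [-0.12  1.03  0.02] open 0.599
 world d mm [   6.6   -3.2 -108.6] rot deg [-0.01  0.95 -4.03] units [-0.0002  0.0159 -0.0671]
 shift units, cur frame: [-0.0126  0.1732  0.5159]  in target frame: [-0.0333  0.1715  0.5155]
```

Request:
{"fn": "arm_command", "kwargs": {"motion": "0 0 0 0 0.008 -0.034 0.6; 0 0 0 0 0.008 -0.034 0.6; 0 0.057 0 0 0 0 0.6; -0.01 0.057 0.05 0 0 0 0.6; -0.01 0.057 0.1 0 0 0 0.6; -0.01 0 0.1 0 0 0 0.6; 0 0 0.1 0 0 0 0.6; 0 0 0.1 0 0 0 0.6; 0 0 0 0 0 0 0.6"}}

```text
time_s: 3.85
eef_pos: [0.5281, -0.2082, 0.1695]
eef_rot: [0.003, 0.022, 0.986, -0.167]
wrist_force: [-1.5, 1.2, -0.8]
opening: 0.595
```

```bash
python3 - <<'E'
from go import *
delta(pp((0,0,100)),toolR(plateR(20)))
import cv2
for n in ("side","top"):
    c=camera(n) if 0 else bench.camera(n)
    cv2.imwrite(f"pics/{n}1.png",c["img"][:,:,::-1])
a=cv2.imread("pics/side1.png")[100:210,210:310];b=cv2.imread("pics/top1.png")[150:260,220:320]
cv2.imwrite("pics/m1.png",cv2.resize(np.hstack([a,b]),None,fx=4,fy=4,interpolation=cv2.INTER_CUBIC))
E
```

```text
t 3.85 pos [ 0.5281 -0.2082  0.1695] F [-1.5   1.19 -0.81] open 0.595
 world d mm [ -2.7 -24.9 -47.8] rot deg [ 0.76  0.44 -0.93] units [ 0.0127  0.0073 -0.0156]
 shift units, cur frame: [ 0.0115 -0.0394  0.2665]  in target frame: [ 0.0101 -0.0357  0.2671]
```

View pics/m1.png

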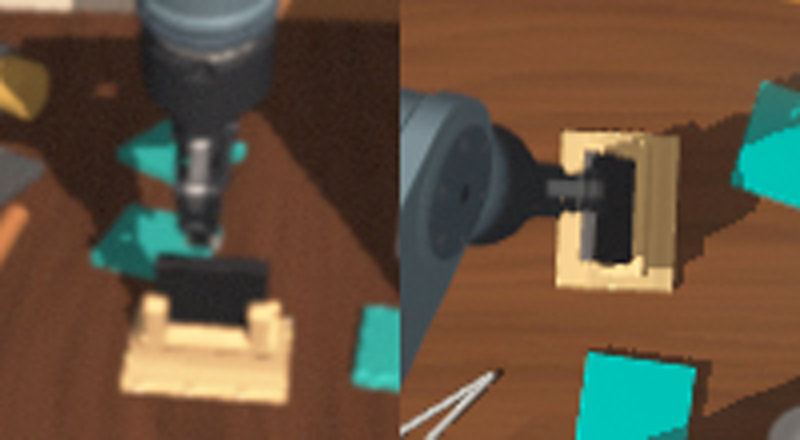

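```bash
python3 - <<'E'
from go import *
import cv2
o=bench.get_obs();Rc=q2R(o['eef_rot']).as_matrix()
print(Rc.round(3))
for c,n,x0,y0 in (('s','side',210,100),('t','top',220,150)):
    a=cv2.imread(f"pics/{n}1.png")[y0:y0+110,x0:x0+100]; f=7
    a=cv2.resize(a,None,fx=f,fy=f,interpolation=cv2.INTER_CUBIC)
    P=lambda X: tuple(((proj(c,X)[0]-(x0,y0))*f).astype(int))
    e=o['eef_pos']
    for yy in (-25,25):
        q=e+Rc@[0,yy/1000,0]
        for xx in (-.011,.011):
            cv2.line(a,P(q+Rc@[xx,0,0]),P(q+Rc@[xx,0,-.07]),(0,255,0),1)
    cv2.line(a,P(e),P(e-Rc[:,2]*.1),(0,0,255),1)
    cv2.line(a,P(pp((0,0,84))),P(pp((0,0,42))),(0,0,255),1)
    cv2.imwrite(f"pics/tc_{n}.png",a)
E
```

```text
[[-0.999  0.044  0.002]
 [ 0.041  0.942 -0.332]
 [-0.017 -0.331 -0.943]]
```

View pics/tc_side.png

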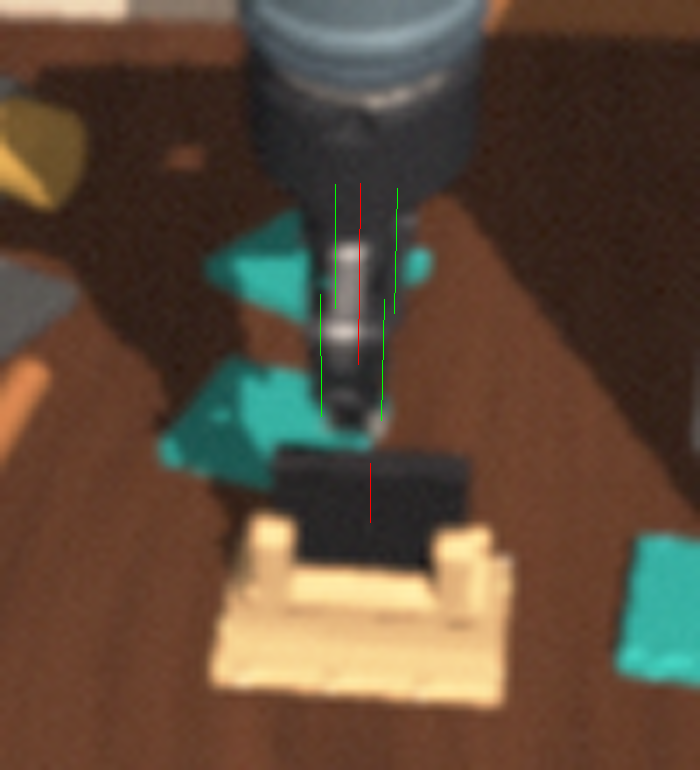

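View pics/tc_top.png

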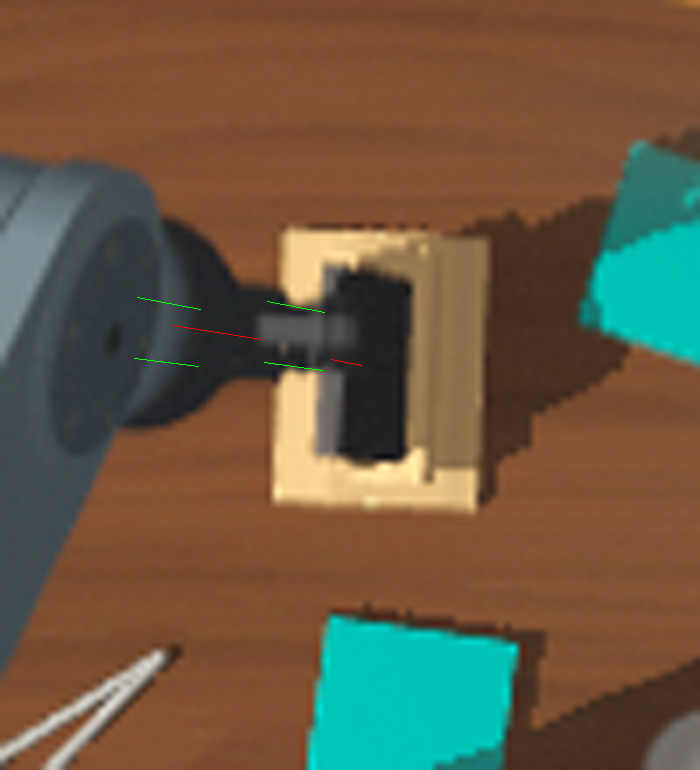

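Request:
{"fn": "arm_command", "kwargs": {"motion": "0 0 0 0.013 0.007 -0.016 0.6; 0.005 -0.018 0 0 0 0 0.6; 0.005 -0.018 0.04 0 0 0 0.6; 0 0 0.07 0 0 0 0.6; 0 0 0.07 0 0 0 0.6; 0 0 0.06 0 0 0 0.6; 0 0 0 0 0 0 0.6"}}

```text
time_s: 4.53
eef_pos: [0.5329, -0.2343, 0.1375]
eef_rot: [0.007, 0.014, 0.984, -0.178]
wrist_force: [-0.6, 1.5, -0.1]
opening: 0.599
```

```bash
python3 - <<'E'
from go import *
delta(pp((0,0,43)),toolR(plateR(20)))
E
```

```text
t 4.53 pos [ 0.5329 -0.2343  0.1375] F [-0.59  1.48 -0.1 ] open 0.599
 world d mm [ -8.1 -18.3 -69.3] rot deg [-0.53  1.04 -0.15] units [-0.0089  0.0173 -0.0025]
 shift units, cur frame: [0.0442 0.0346 0.3565]  in target frame: [0.0376 0.0314 0.3575]
```

Request:
{"fn": "arm_command", "kwargs": {"motion": "0.01 0.01 0 -0.005 0.009 0 0.6; 0.014 0.01 0 -0.004 0.009 0 0.6; 0.014 0.012 0 0 0 0 0.6; 0 0 0.03 0 0 0 0.6; 0 0 0.03 0 0 0 0.6; 0 0 0 0 0 0 0.6"}}

```text
time_s: 5.03
eef_pos: [0.5258, -0.2322, 0.1254]
eef_rot: [-0.002, 0.016, 0.985, -0.174]
wrist_force: [-1.1, 0.0, -0.1]
opening: 0.597
```

```bash
python3 - <<'E'
from go import *
delta(pp((0,0,43)),toolR(plateR(20)))
E
```

```text
t 5.03 pos [ 0.5258 -0.2322  0.1254] F [-1.11  0.03 -0.13] open 0.597
 world d mm [ -1.  -20.4 -57.2] rot deg [-0.01  0.03 -0.22] units [-0.0002  0.0004 -0.0036]
 shift units, cur frame: [0.002  0.0019 0.3036]  in target frame: [0.0018 0.0019 0.3036]
```

Well aligned. I'll descend along the plate's own axis.

Request:
{"fn": "arm_command", "kwargs": {"motion": "0 0 0.05 0 0 0 0.6; 0 0 0.05 0 0 0 0.6; 0 0 0.05 0 0 0 0.6; 0 0 0.05 0 0 0 0.6; 0 0 0.04 0 0 0 0.6; 0 0 0.03 0 0 0 0.6; 0 0 0 0 0 0 0.6"}}

```text
time_s: 5.62
eef_pos: [0.5245, -0.2526, 0.0678]
eef_rot: [-0.003, 0.016, 0.985, -0.173]
wrist_force: [-1.4, 0.4, 0.4]
opening: 0.595
```

```bash
python3 - <<'E'
from go import *
delta(pp((0,0,43)),toolR(plateR(20)))
import cv2
c=bench.camera("side"); cv2.imwrite("pics/side2.png",c["img"][:,:,::-1]); c=bench.camera("top"); cv2.imwrite("pics/top2.png",c["img"][:,:,::-1])
a=cv2.imread("pics/side2.png")[100:210,210:310];b=cv2.imread("pics/top2.png")[150:260,220:320]
cv2.imwrite("pics/m2.png",cv2.resize(np.hstack([a,b]),None,fx=4,fy=4,interpolation=cv2.INTER_CUBIC))
E
```

```text
t 5.62 pos [ 0.5245 -0.2526  0.0678] F [-1.41  0.35  0.37] open 0.595
 world d mm [ 0.3 -0.   0.4] rot deg [ 0.04 -0.06 -0.19] units [ 0.0007 -0.001  -0.0032]
 shift units, cur frame: [-0.0016 -0.0007 -0.0019]  in target frame: [-0.0016 -0.0007 -0.0019]
```

View pics/m2.png

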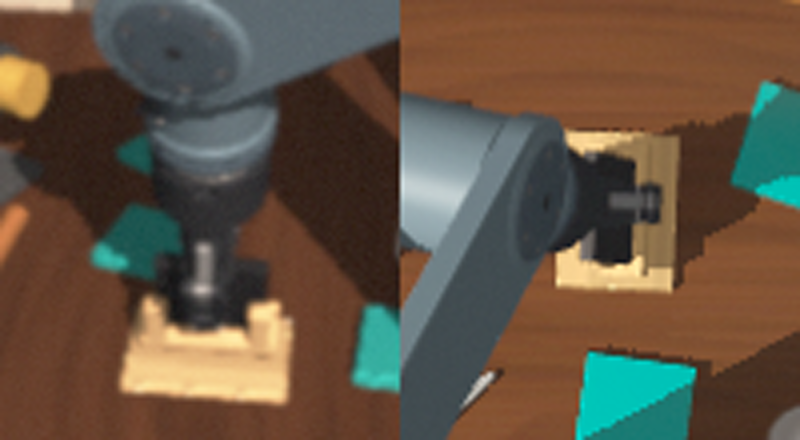

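Request:
{"fn": "arm_command", "kwargs": {"motion": "0 0 0 0 0 0 0.25; 0 0 0 0 0 0 0.25; 0 0 0 0 0 0 0.25; 0 0 0 0 0 0 0.2; 0 0 0 0 0 0 0.2"}}

```text
time_s: 6.13
eef_pos: [0.5268, -0.2528, 0.0714]
eef_rot: [-0.0, 0.016, 0.985, -0.174]
wrist_force: [-0.1, 0.4, -0.2]
opening: 0.199
```

Request:
{"fn": "arm_command", "kwargs": {"motion": "0 0 0 0 0 0 0; 0 0 0 0 0 0 0; 0 0 0 0 0 0 0; 0 0 0 0 0 0 0; 0 0 0 0 0 0 0; 0 0 0 0 0 0 0"}}

```text
time_s: 6.63
eef_pos: [0.5271, -0.2538, 0.0724]
eef_rot: [0.0, 0.016, 0.984, -0.175]
wrist_force: [-0.5, -0.8, -0.2]
opening: 0.129
```

```bash
python3 - <<'E'
from go import *
delta(pp((0,0,43)),toolR(plateR(20)))
E
```

```text
t 6.63 pos [ 0.5271 -0.2538  0.0724] F [-0.46 -0.84 -0.19] open 0.129
 world d mm [-2.3  1.2 -4.2] rot deg [-0.21  0.28 -0.24] units [-0.0035  0.0047 -0.004 ]
 shift units, cur frame: [0.0117 0.0125 0.0179]  in target frame: [0.0115 0.0125 0.018 ]
```

Request:
{"fn": "arm_command", "kwargs": {"motion": "0 0 -0.03 0 0 0 0; 0 0 -0.05 0 0 0 0; 0 0 -0.06 0 0 0 0; 0 0 -0.06 0 0 0 0; 0 0 -0.06 0 0 0 0; 0 0 -0.06 0 0 0 0; 0 0 -0.06 0 0 0 0; 0 0 -0.06 0 0 0 0; 0 0 -0.06 0 0 0 0; 0 0 0 0 0 0 0"}}

```text
time_s: 7.47
eef_pos: [0.5284, -0.2127, 0.1792]
eef_rot: [0.003, 0.015, 0.985, -0.174]
wrist_force: [0.7, -0.2, -1.0]
opening: 0.135
```

```bash
python3 - <<'E'
from go import *
delta(pp((0,0,143)),toolR(plateR(20)))
delta([.54,-.12,.23],toolR(plateR(0,yaw=rk[2])))
import cv2
c=bench.camera("side"); cv2.imwrite("pics/side3.png",c["img"][:,:,::-1]); c=bench.camera("top"); cv2.imwrite("pics/top3.png",c["img"][:,:,::-1])
a=cv2.imread("pics/side3.png")[100:210,210:310];b=cv2.imread("pics/top3.png")[150:260,220:320]
cv2.imwrite("pics/m3.png",cv2.resize(np.hstack([a,b]),None,fx=4,fy=4,interpolation=cv2.INTER_CUBIC))
E
```

```text
t 7.47 pos [ 0.5284 -0.2127  0.1792] F [ 0.65 -0.21 -0.97] open 0.135
 world d mm [ -2.6  -5.7 -17.1] rot deg [-0.08  0.56 -0.22] units [-0.0013  0.0093 -0.0037]
 shift units, cur frame: [0.0132 0.0022 0.0902]  in target frame: [0.0123 0.0021 0.0903]
t 7.47 pos [ 0.5284 -0.2127  0.1792] F [ 0.65 -0.21 -0.97] open 0.135
 world d mm [11.6 92.7 50.8] rot deg [-20.07   0.81   1.08] units [-0.3345  0.0134  0.018 ]
 shift units, cur frame: [-0.0469  0.3498 -0.3975]  in target frame: [-0.0344  0.4659 -0.2538]
```

View pics/m3.png

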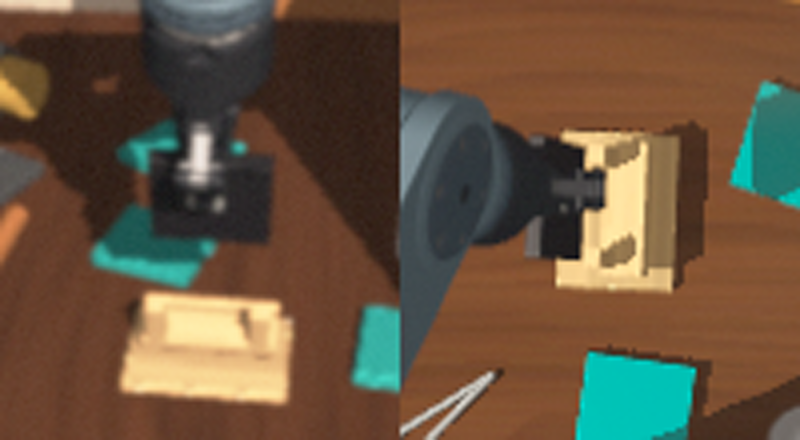

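Request:
{"fn": "arm_command", "kwargs": {"motion": "0 0.05 -0.08 -0.084 0.003 0.004 0; 0 0.05 -0.08 -0.084 0.003 0.004 0; 0 0.05 -0.06 -0.084 0.003 0.004 0; 0 0.05 -0.04 -0.084 0.003 0.004 0; 0 0.1 0 0 0 0 0; 0 0.1 0 0 0 0 0; 0 0 0 0 0 0 0"}}

```text
time_s: 8.15
eef_pos: [0.5276, -0.1167, 0.2161]
eef_rot: [-0.005, 0.025, 1.0, 0.013]
wrist_force: [0.6, 0.1, -1.6]
opening: 0.134
```

```bash
python3 - <<'E'
from go import *
print(rr((0,50,0)),rr((0,-98,44)))
t=rr((0,50,0));t[2]=.2
delta(t,toolR(plateR(0,yaw=rk[2])))
E
```

```text
[0.54895774 0.08734846 0.        ] [ 0.54153043 -0.06046505  0.044     ]
t 8.15 pos [ 0.5276 -0.1167  0.2161] F [ 0.62  0.15 -1.58] open 0.134
 world d mm [ 21.4 204.  -16.1] rot deg [ 1.49 -0.6   0.07] units [ 0.0248 -0.01    0.0011]
 shift units, cur frame: [-0.0579  1.0218  0.1064]  in target frame: [-0.0557  1.0243  0.0804]
```

Request:
{"fn": "arm_command", "kwargs": {"motion": "-0.007 0.1 0 0.02 -0.01 0 0; -0.007 0.13 0 0 0 0 0; -0.007 0.13 0 0 0 0 0; -0.007 0.13 0 0 0 0 0; -0.007 0.13 0 0 0 0 0; -0.007 0.13 0 0 0 0 0; -0.007 0.13 0 0 0 0 0; -0.006 0.1 0 0 0 0 0; 0 0.03 0 0 0 0 0; 0 0 0 0 0 0 0"}}

```text
time_s: 8.98
eef_pos: [0.545, 0.0884, 0.2081]
eef_rot: [-0.006, 0.025, 1.0, 0.001]
wrist_force: [-0.1, 0.2, -0.9]
opening: 0.133
```

```bash
cat > look.py <<'E'
from go import *
import sys
def look(tag,boxes=((190,200,100,150),(100,150,130,90)),f=(4,4)):
    for n,(x,y,w,h),ff in zip(("side","top"),boxes,f):
        c=bench.camera(n); cv2.imwrite(f"pics/{n}_{tag}.png",c["img"][:,:,::-1])
        a=cv2.resize(c["img"][y:y+h,x:x+w,::-1],None,fx=ff,fy=ff,interpolation=cv2.INTER_CUBIC)
        a=np.clip((a/255.)**0.6*255,0,255).astype(np.uint8)
        for i in range(0,w,10): cv2.line(a,(i*ff,0),(i*ff,8),(0,255,0),1); cv2.putText(a,str(x+i),(i*ff+2,18),0,0.35,(0,255,0),1)
        for i in range(0,h,10): cv2.line(a,(0,i*ff),(8,i*ff),(0,255,0),1); cv2.putText(a,str(y+i),(10,i*ff+4),0,0.35,(0,255,0),1)
        cv2.imwrite(f"pics/z{n}_{tag}.png",a)
E
python3 - <<'E'
from look import *
t=rr((0,50,0));t[2]=.12
delta(t,toolR(plateR(0,yaw=rk[2])))
look("4",((190,200,100,90),(110,150,110,80)),(7,7))
E
```

```text
t 8.98 pos [0.545  0.0884 0.2081] F [-0.15  0.23 -0.94] open 0.133
 world d mm [  3.9  -1.1 -88.1] rot deg [ 0.04 -0.73 -0.04] units [ 0.0007 -0.0121 -0.0007]
 shift units, cur frame: [-0.0254 -0.0048  0.4404]  in target frame: [-0.0198 -0.0045  0.4407]
```

View pics/zside_4.png

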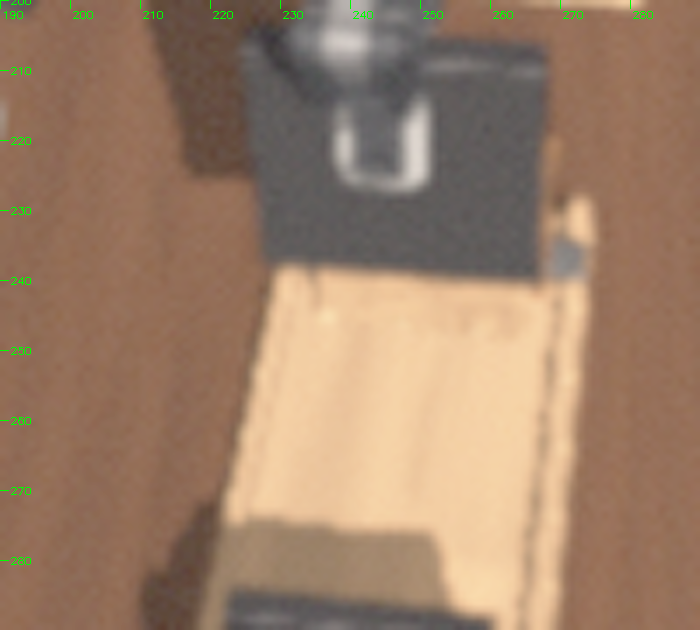

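View pics/ztop_4.png

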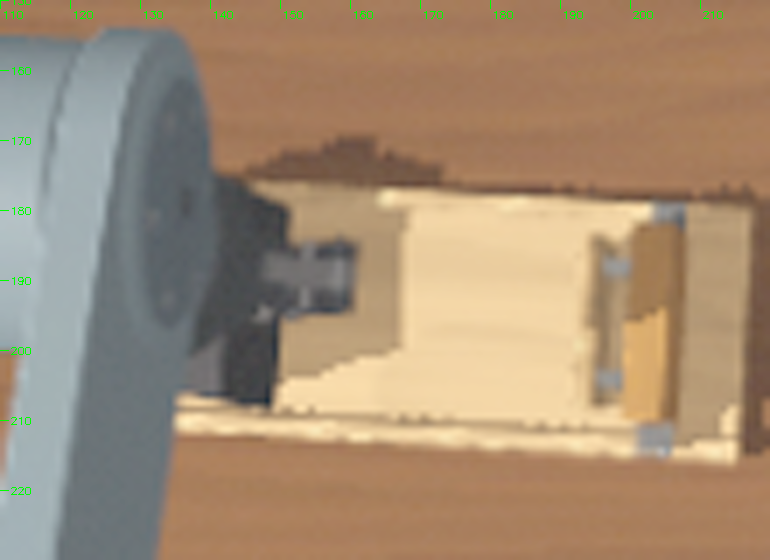

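```bash
python3 - <<'E'
from look import *
o=bench.get_obs();Rc=q2R(o['eef_rot']);e=o['eef_pos']
O=[('s',(40,6,0),(227.6,237.4)),('s',(-40,6,0),(267.1,240.3)),('s',(-40,6,84),(267.9,210.7)),('s',(-40,-6,84),(268.3,206.4)),('s',(40,-6,84),(224.6,206)),
('t',(40,-6,0),(151.1,179.3)),('t',(-40,-6,0),(148.9,207.9))]
# plate in tool: x_t=-px, y=py, z=-pz
B=np.diag([-1,1,-1.])
def pm(p,l):
    w=Rc.as_matrix()@(R.from_euler('xy',[p[3],p[4]]).as_matrix()@(B@(np.array(l)/1000))+np.array([p[0],p[1],p[2]]))
    return e+w
f=lambda p: np.concatenate([proj(c,pm(p,l))[0]-uv for c,l,uv in O])
r=least_squares(f,[0,0,.047,0,0]); print(r.x[:3]*1000,np.degrees(r.x[3:]),r.fun.reshape(-1,2).round(2).tolist())
w=pm(r.x,(0,0,0)); Ri=Rz(rk[2]).T; print("plate bottom world",w,"rack",(Ri@(w-[rk[0],rk[1],0])*1000))
for l in [(40,0,0),(-40,0,0),(0,0,84)]:
    print((Ri@(pm(r.x,l)-[rk[0],rk[1],0])*1000).round(1))
E
```

```text
[ 3.26875192  1.04932125 39.59395087] [5.65135851 1.23699946] [[-0.2, 0.2], [0.68, 0.19], [-0.55, 1.03], [-0.36, 0.39], [-0.24, -1.83], [0.15, 0.18], [-0.0, 0.87]]
plate bottom world [0.54137347 0.08827381 0.16870739] rack [ -7.62114877  50.54356898 168.70738762]
[ 32.4  50.4 167.3]
[-47.6  50.6 170.1]
[ -4.7  58.8 252.3]
```

```bash
cat > held.py <<'E'
from look import *
B=np.diag([-1,1,-1.])
def fitheld(O,Rc,e):
    def pm(p,l):
        return e+Rc.as_matrix()@(R.from_euler('y',p[3]).as_matrix()@(B@(np.array(l)/1000))+np.array([p[0],p[1],p[2]]))
    f=lambda p: np.concatenate([proj(c,pm(p,l))[0]-uv for c,l,uv in O])
    r=least_squares(f,[0,0,.047,0],loss='soft_l1'); print(r.x[:3]*1000,np.degrees(r.x[3:]),f(r.x).reshape(-1,2).round(2).tolist())
    Ri=Rz(rk[2]).T
    for l in [(0,0,0),(40,0,0),(-40,0,0),(0,0,84)]:
        print((Ri@(pm(r.x,l)-[rk[0],rk[1],0])*1000).round(1))
E
python3 - <<'E'
from held import *
o=bench.get_obs()
O=[('s',(40,6,0),(227.6,237.4)),('s',(-40,6,0),(267.1,240.3)),('s',(-40,-6,84),(268.3,206.4)),('s',(40,-6,84),(224.6,205.2)),
('t',(40,-6,0),(151.1,179.3)),('t',(-40,-6,0),(148.9,207.9))]
fitheld(O,q2R(o['eef_rot']),o['eef_pos'])
E
```

```text
[ 2.41198127  1.93846816 43.16304639] [1.01836143] [[-0.64, 1.49], [0.16, 1.59], [-0.33, -0.73], [0.3, -2.23], [0.21, 0.02], [0.09, 0.61]]
[ -6.8  51.4 165.1]
[ 33.2  51.3 163.9]
[-46.8  51.5 166.3]
[ -4.3  51.4 249.1]
```

Request:
{"fn": "arm_command", "kwargs": {"motion": "-0.017 -0.003 0 0 -0.013 0 0; -0.017 -0.003 0.05 0 -0.012 0 0; 0 0 0.1 0 0 0 0; 0 0 0.12 0 0 0 0; 0 0 0.12 0 0 0 0; 0 0 0.12 0 0 0 0; 0 0 0.08 0 0 0 0; 0 0 0.04 0 0 0 0; 0 0 0 0 0 0 0"}}

```text
time_s: 9.83
eef_pos: [0.559, 0.0713, 0.0798]
eef_rot: [0.014, 0.033, 0.999, -0.002]
wrist_force: [-0.1, 0.4, -1.2]
opening: 0.131
```

```bash
python3 - <<'E'
from look import *
t=rr((0,50,0));t[2]=.057
delta(t,toolR(plateR(0,yaw=rk[2])))
look("5",((190,200,100,100),(110,150,110,80)),(7,7))
E
```

```text
t 9.83 pos [0.559  0.0713 0.0798] F [-0.12  0.43 -1.21] open 0.131
 world d mm [-10.1  16.  -22.8] rot deg [-0.23  1.56 -0.91] units [-0.0039  0.026  -0.0151]
 shift units, cur frame: [0.0586 0.0771 0.1123]  in target frame: [0.0543 0.0775 0.1142]
```

View pics/zside_5.png

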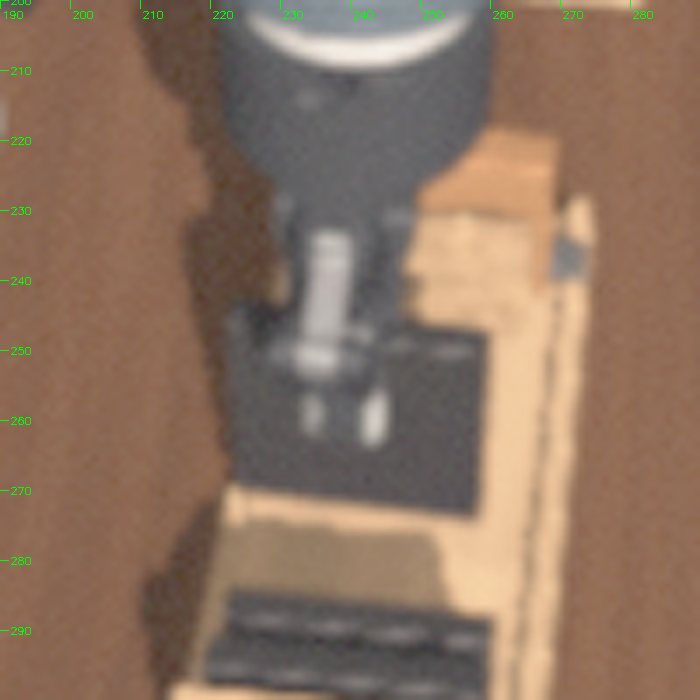

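View pics/ztop_5.png

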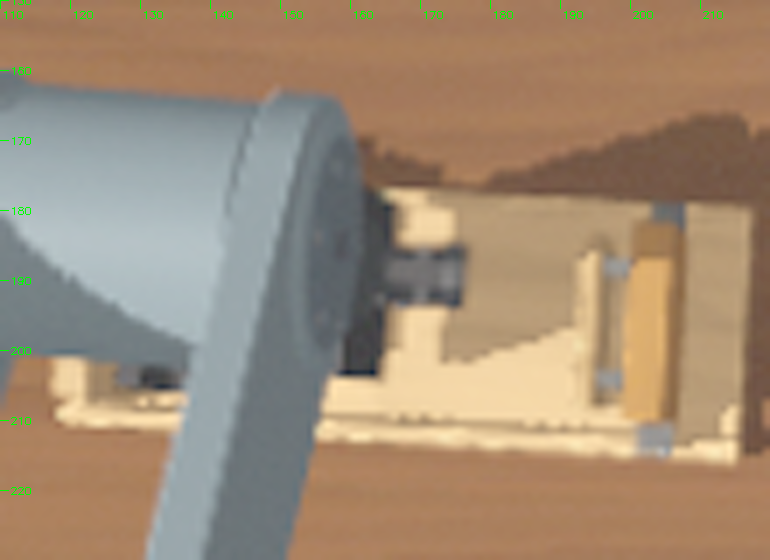

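Request:
{"fn": "arm_command", "kwargs": {"motion": "0.01 0.01 0 0 0.005 -0.008 0; 0.01 0.01 0 0 0.004 -0.007 0; 0.01 0.01 0 0 0 0 0; 0.008 0.01 0 0 0 0 0; 0 0 0 0 0 0 0"}}

```text
time_s: 10.35
eef_pos: [0.5565, 0.0801, 0.0874]
eef_rot: [0.015, 0.024, 1.0, -0.003]
wrist_force: [-0.6, -0.3, -1.6]
opening: 0.13
```

```bash
python3 - <<'E'
from look import *
t=rr((2.5,42,0));t[2]=.057
delta(t,toolR(plateR(0,yaw=rk[2])))
look("6",((190,200,100,100),(110,150,110,80)),(7,7))
E
```

```text
t 10.35 pos [0.5565 0.0801 0.0874] F [-0.56 -0.28 -1.64] open 0.13
 world d mm [ -5.5  -0.9 -30.4] rot deg [-0.25  1.69  0.09] units [-0.0042  0.0282  0.0015]
 shift units, cur frame: [ 0.0317 -0.0051  0.1514]  in target frame: [ 0.0272 -0.0059  0.1522]
```

View pics/zside_6.png

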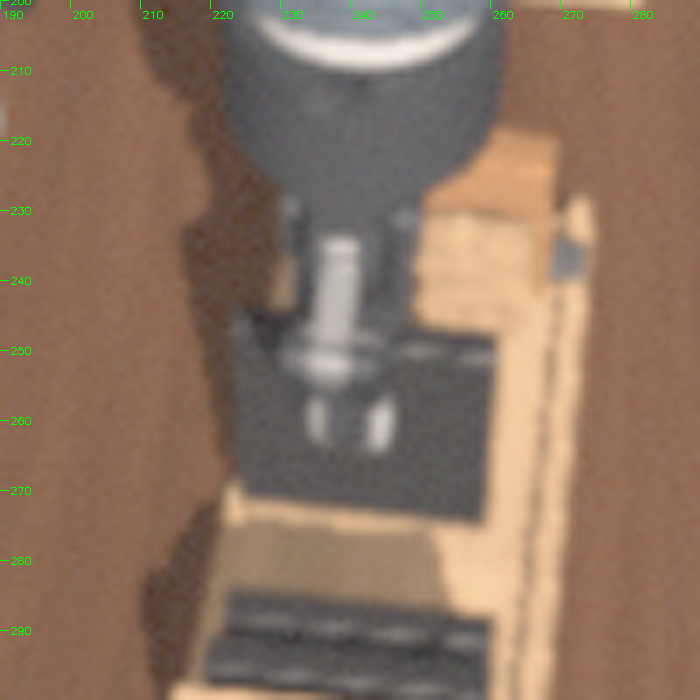

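View pics/ztop_6.png

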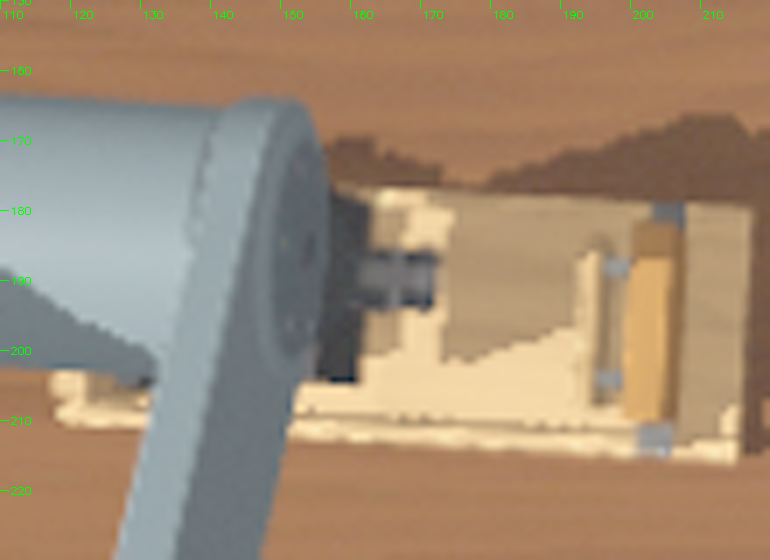

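```bash
python3 - <<'E'
from held import *
o=bench.get_obs()
O=[('s',(40,6,0),(224.0,270)),('s',(-40,6,0),(259.4,274.9)),('s',(-40,-6,84),(260.7,247.9)),('s',(40,-6,84),(223.3,243.6)),
('t',(40,-6,0),(163.1,177.5)),('t',(-40,-6,0),(160.7,204.6))]
fitheld(O,q2R(o['eef_rot']),o['eef_pos'])
E
```

```text
[ 1.47009379  1.42607761 40.94307266] [0.5368482] [[-0.87, 2.01], [-0.32, 1.23], [0.52, -1.28], [-0.31, -1.1], [-0.16, 0.94], [0.58, 0.38]]
[ 7.9 44.1 46.3]
[47.9 44.2 47.2]
[-32.1  44.1  45.5]
[  6.2  44.5 130.3]
```

Request:
{"fn": "arm_command", "kwargs": {"motion": "0.012 0 0 0 0.01 0 0; 0.012 0 0 0 0.01 0 0; 0.014 0 0 0 0 0 0; 0 0 0.02 0 0 0 0; 0 0 0.03 0 0 0 0; 0 0 0.03 0 0 0 0; 0 0 0.02 0 0 0 0; 0 0 0 0 0 0 0"}}

```text
time_s: 11.12
eef_pos: [0.5482, 0.0802, 0.0649]
eef_rot: [0.003, 0.024, 1.0, -0.002]
wrist_force: [-0.4, -0.2, -1.3]
opening: 0.131
```

```bash
python3 - <<'E'
from look import *
t=rr((2.0,42,0));t[2]=.057
delta(t,toolR(plateR(0,yaw=rk[2])))
look("7",((190,200,100,100),(110,150,110,80)),(7,7))
E
```

```text
t 11.12 pos [0.5482 0.0802 0.0649] F [-0.44 -0.18 -1.29] open 0.131
 world d mm [ 2.3 -0.9 -7.9] rot deg [-0.27  0.35  0.09] units [-0.0045  0.0059  0.0016]
 shift units, cur frame: [-0.0116 -0.0038  0.0394]  in target frame: [-0.0118 -0.004   0.0393]
```

View pics/zside_7.png

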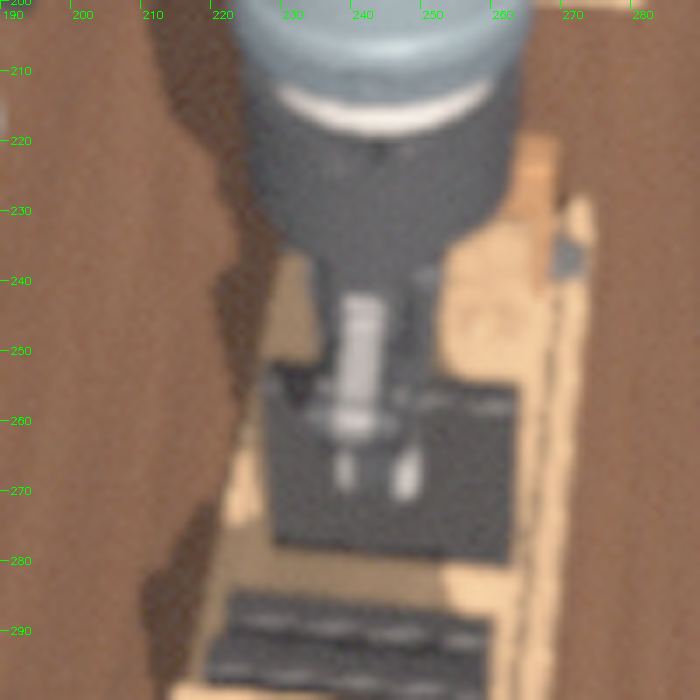

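View pics/ztop_7.png

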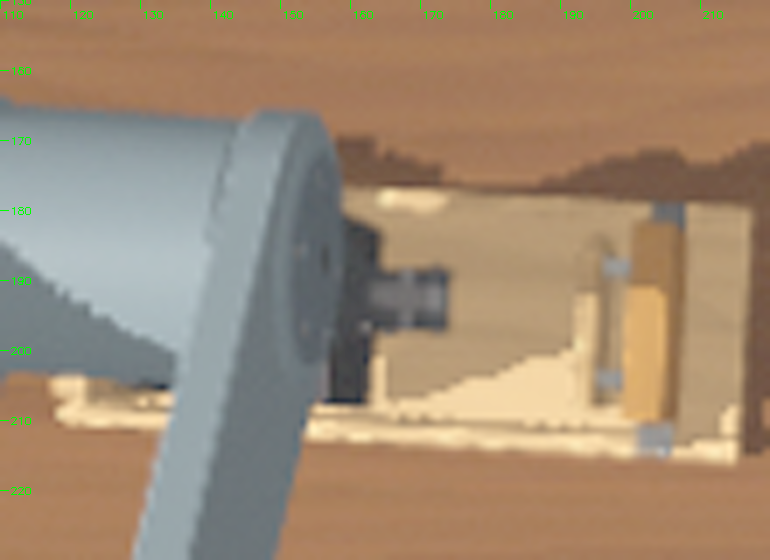

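```bash
python3 - <<'E'
from held import *
for x in (40,-40): print('s',proj('s',rr((x,48,18))),'t',proj('t',rr((x,36,18))), 'lip t',proj('t',rr((x*1.2,36,20))),'lip s',proj('s',rr((x*1.2,36,20))))
o=bench.get_obs()
O=[('s',(40,6,0),(229,277.9)),('s',(-40,6,0),(262.9,280.7)),('s',(-40,-6,84),(264.3,254.3)),('s',(40,-6,84),(227.5,251.5)),
('t',(40,-6,0),(164.3,182.3)),('t',(-40,-6,0),(161.7,207.4))]
fitheld(O,q2R(o['eef_rot']),o['eef_pos'])
E
```

```text
s [[227.33975814 279.58135265]] t [[165.39232287 181.9856315 ]] lip t [[165.44368103 179.33931681]] lip s [[224.75186772 274.44007623]]
s [[262.43980826 283.25057205]] t [[163.64438196 207.93322331]] lip t [[163.34227271 210.52249094]] lip s [[266.49565134 278.74824989]]
[ 2.11517851  1.81342026 40.89560011] [0.59160303] [[-1.18, 0.9], [0.32, 1.67], [0.34, -0.63], [-0.46, -1.34], [-0.18, 0.02], [0.69, 1.0]]
[-1.8 44.4 24.7]
[38.2 44.5 24.6]
[-41.8  44.4  24.8]
[ -1.5  44.8 108.7]
```

Request:
{"fn": "arm_command", "kwargs": {"motion": "0 0 0.015 0 0 0 0; 0 0 0.012 0 0 0 0; 0 0 0.01 0 0 0 0; 0 0 0 0 0 0 0"}}

```text
time_s: 11.55
eef_pos: [0.5493, 0.08, 0.058]
eef_rot: [0.004, 0.024, 1.0, -0.002]
wrist_force: [-0.2, 0.3, -1.7]
opening: 0.135
```

Request:
{"fn": "arm_command", "kwargs": {"motion": "0 0 0.012 0 0 0 0; 0 0 0 0 0 0 0"}}

```text
time_s: 11.72
eef_pos: [0.5496, 0.08, 0.0556]
eef_rot: [0.004, 0.024, 1.0, -0.002]
wrist_force: [-0.9, -0.4, -2.3]
opening: 0.131
```

Request:
{"fn": "arm_command", "kwargs": {"motion": "0 0 0.01 0 0 0 0; 0 0 0 0 0 0 0"}}

```text
time_s: 11.88
eef_pos: [0.5505, 0.0797, 0.0559]
eef_rot: [0.005, 0.024, 1.0, -0.003]
wrist_force: [0.7, 0.3, -1.3]
opening: 0.131
```

Request:
{"fn": "arm_command", "kwargs": {"motion": "0 0 0.01 0 0 0 0; 0 0 0 0 0 0 0"}}

```text
time_s: 12.05
eef_pos: [0.5517, 0.0796, 0.0556]
eef_rot: [0.006, 0.024, 1.0, -0.003]
wrist_force: [0.4, 0.6, -0.9]
opening: 0.129
```

Request:
{"fn": "arm_command", "kwargs": {"motion": "0.006 0 0.012 0 -0.003 0 0; 0.005 0 0.012 0 -0.003 0 0; 0.005 0 0.012 0 0 0 0"}}

```text
time_s: 12.3
eef_pos: [0.5526, 0.0792, 0.055]
eef_rot: [0.013, 0.024, 1.0, -0.004]
wrist_force: [-8.1, 0.3, 22.2]
opening: 0.128
```

```bash
python3 - <<'E'
from look import *
t=rr((2.0,42,0));t[2]=.052
delta(t,toolR(plateR(0,yaw=rk[2])))
E
```

```text
t 12.3 pos [0.5526 0.0792 0.055 ] F [-8.1   0.28 22.21] open 0.128
 world d mm [-2.1  0.1 -3. ] rot deg [-0.38  1.49  0.15] units [-0.0064  0.0248  0.0025]
 shift units, cur frame: [ 0.0107 -0.0001  0.0149]  in target frame: [ 0.0103 -0.0002  0.0151]
```

Request:
{"fn": "arm_command", "kwargs": {"motion": "0 0 -0.005 0 0.012 0 0; 0 0 -0.002 0 0.01 0 0"}}

```text
time_s: 12.47
eef_pos: [0.5529, 0.0793, 0.0575]
eef_rot: [0.002, 0.024, 1.0, -0.003]
wrist_force: [-0.4, -0.3, -0.7]
opening: 0.132
```

```bash
python3 - <<'E'
from look import *
t=rr((2.0,42,0));t[2]=.052
delta(t,toolR(plateR(0,yaw=rk[2])))
look("8",((190,200,100,100),(110,150,110,80)),(7,7))
for x in (40,-40): print('s',proj('s',rr((x,48,10))),'t',proj('t',rr((x,36,10))))
E
```

```text
t 12.47 pos [0.5529 0.0793 0.0575] F [-0.44 -0.27 -0.72] open 0.132
 world d mm [-2.3 -0.  -5.5] rot deg [-0.39  0.25  0.16] units [-0.0064  0.0041  0.0026]
 shift units, cur frame: [ 0.0116 -0.0005  0.0275]  in target frame: [ 0.0115 -0.0008  0.0276]
s [[227.48219486 281.70915091]] t [[165.90318023 182.22627707]]
s [[262.35280474 285.37319149]] t [[164.16873139 208.01494191]]
```

View pics/zside_8.png

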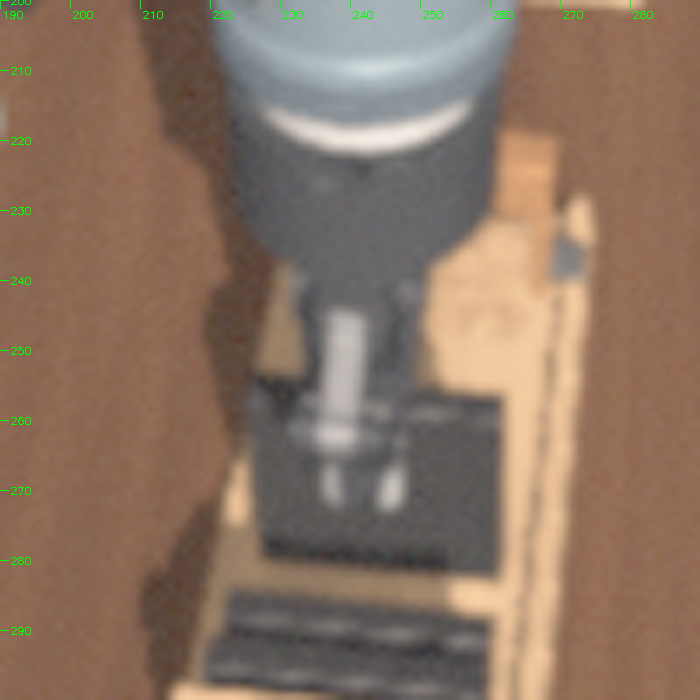

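View pics/ztop_8.png

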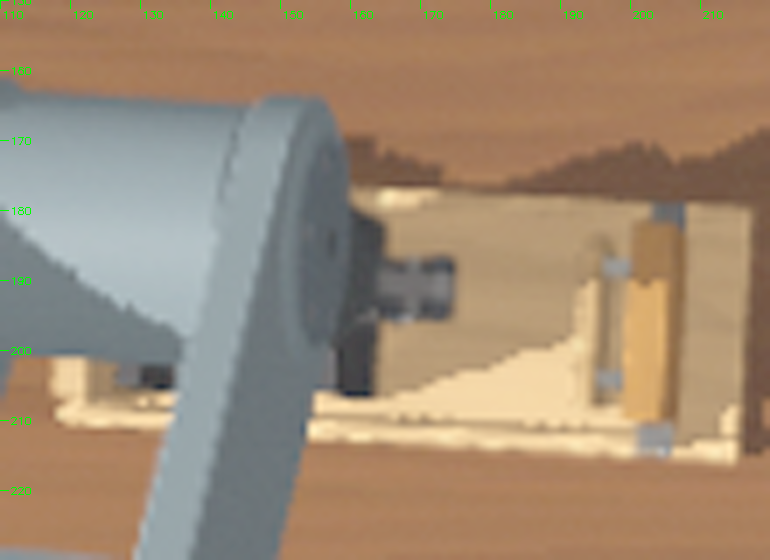

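Request:
{"fn": "arm_command", "kwargs": {"motion": "0.012 0 0 -0.003 0.004 0 0; 0.008 0 0.006 -0.003 0.004 0 0; 0 0 0.008 0 0 0 0"}}

```text
time_s: 12.82
eef_pos: [0.5495, 0.0794, 0.0556]
eef_rot: [-0.002, 0.024, 1.0, 0.0]
wrist_force: [-12.6, 0.0, 30.1]
opening: 0.134
```

Request:
{"fn": "arm_command", "kwargs": {"motion": "0 0 0.006 0 0 0 0"}}

```text
time_s: 12.9
eef_pos: [0.5496, 0.0794, 0.0558]
eef_rot: [-0.002, 0.024, 1.0, 0.0]
wrist_force: [-5.5, 0.7, 11.5]
opening: 0.132
```

```bash
python3 - <<'E'
from look import *
t=rr((2.0,42,0));t[2]=.055
delta(t,toolR(plateR(0,yaw=rk[2])))
E
```

```text
t 12.9 pos [0.5496 0.0794 0.0558] F [-5.52  0.69 11.46] open 0.132
 world d mm [ 0.9 -0.2 -0.8] rot deg [ 0.   -0.23  0.18] units [ 0.0001 -0.0038  0.003 ]
 shift units, cur frame: [-0.0047 -0.0006  0.0038]  in target frame: [-0.0047 -0.0006  0.0038]
```

Request:
{"fn": "arm_command", "kwargs": {"motion": "0 0 0 0 0 0 0.16; 0 0 0 0 0 0 0.2; 0 0 0 0 0 0 0.25; 0 0 0 0 0 0 0.3; 0 0 0 0 0 0 0.3"}}

```text
time_s: 13.32
eef_pos: [0.5488, 0.0794, 0.0549]
eef_rot: [-0.003, 0.024, 1.0, 0.0]
wrist_force: [0.6, 0.4, -0.2]
opening: 0.299
```

```bash
python3 - <<'E'
from look import *
t=rr((2.0,42,0));t[2]=.055
delta(t,toolR(plateR(0,yaw=rk[2])))
look("9",((190,200,100,100),(110,150,110,80)),(7,7))
E
```

```text
t 13.32 pos [0.5488 0.0794 0.0549] F [ 0.57  0.38 -0.21] open 0.299
 world d mm [ 1.8 -0.1  0.1] rot deg [ 0.04 -0.3   0.17] units [ 0.0007 -0.005   0.0028]
 shift units, cur frame: [-0.0089 -0.0001 -0.0005]  in target frame: [-0.0089 -0.0001 -0.0005]
```

View pics/zside_9.png

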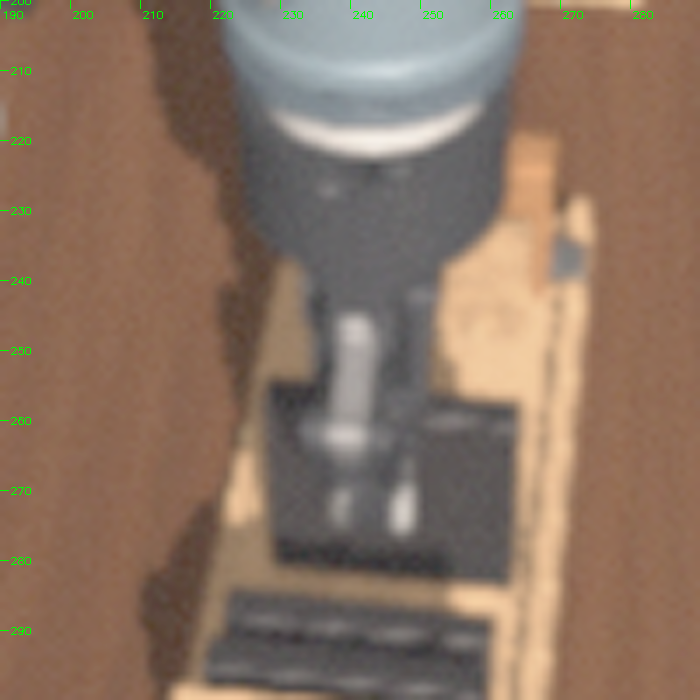

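View pics/ztop_9.png

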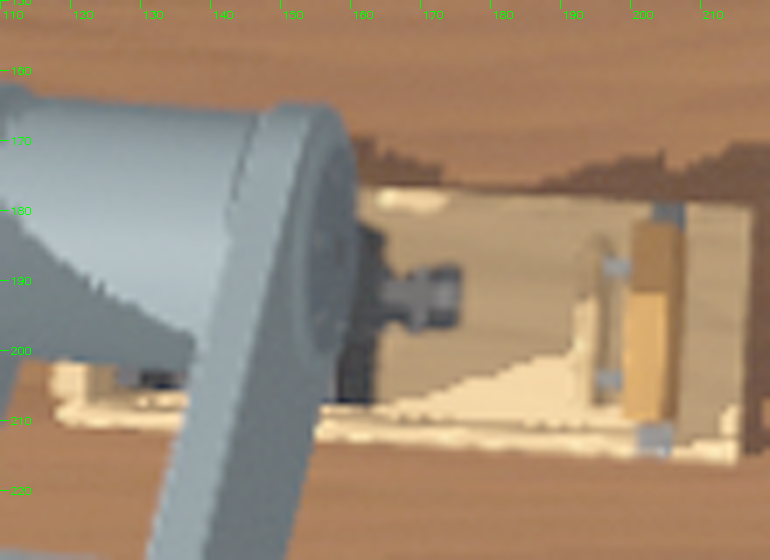

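Request:
{"fn": "arm_command", "kwargs": {"motion": "0 0 0 0 0 0 0.45; 0 0 0 0 0 0 0.45; 0 0 -0.02 0 0 0 0.45; 0 0 -0.03 0 0 0 0.45; 0 0 -0.04 0 0 0 0.45; 0 0 -0.05 0 0 0 0.45; 0 0 -0.05 0 0 0 0.45; 0 0 -0.05 0 0 0 0.45"}}

```text
time_s: 14.08
eef_pos: [0.5475, 0.0794, 0.1052]
eef_rot: [-0.005, 0.024, 1.0, 0.001]
wrist_force: [0.1, 0.2, -0.1]
opening: 0.453
```

Request:
{"fn": "arm_command", "kwargs": {"motion": "0 0 -0.07 0 0 0 0.2; 0 0 -0.1 0 0 0 0; 0 0 -0.1 0 0 0 0; 0 0 -0.1 0 0 0 0; 0 -0.05 -0.05 0 0 0 0; 0 -0.1 0 0 0 0 0; 0 -0.12 0 0 0 0 0; 0 -0.12 0 0 0 0 0; 0 -0.12 0 0 0 0 0; 0 -0.12 0 0 0 0 0"}}

```text
time_s: 14.92
eef_pos: [0.5453, -0.0497, 0.2076]
eef_rot: [0.004, 0.019, 1.0, -0.0]
wrist_force: [0.4, 0.1, 0.8]
opening: 0.001
```

```bash
python3 - <<'E'
from look import *
t=rr((0,-150,0));t[2]=.15
delta(t,toolR(plateR(0,yaw=rk[2])))
look("10",((190,200,100,150),(110,150,130,80)),(4,6))
E
```

```text
t 14.92 pos [ 0.5453 -0.0497  0.2076] F [0.37 0.13 0.78] open 0.001
 world d mm [ -6.3 -62.7 -57.6] rot deg [-0.04  0.43  0.69] units [-0.0007  0.0071  0.0115]
 shift units, cur frame: [ 0.0218 -0.3144  0.2881]  in target frame: [ 0.0159 -0.3149  0.288 ]
```

View pics/zside_10.png

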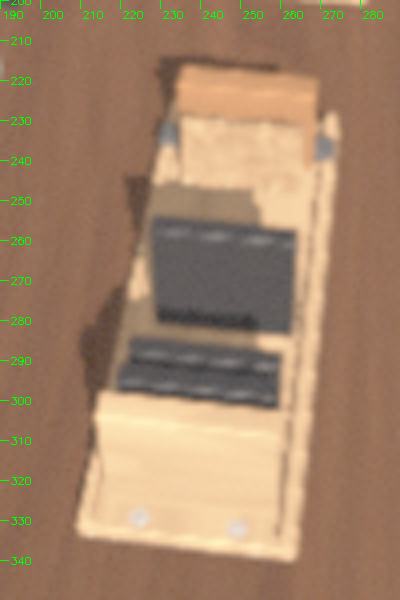

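View pics/ztop_10.png

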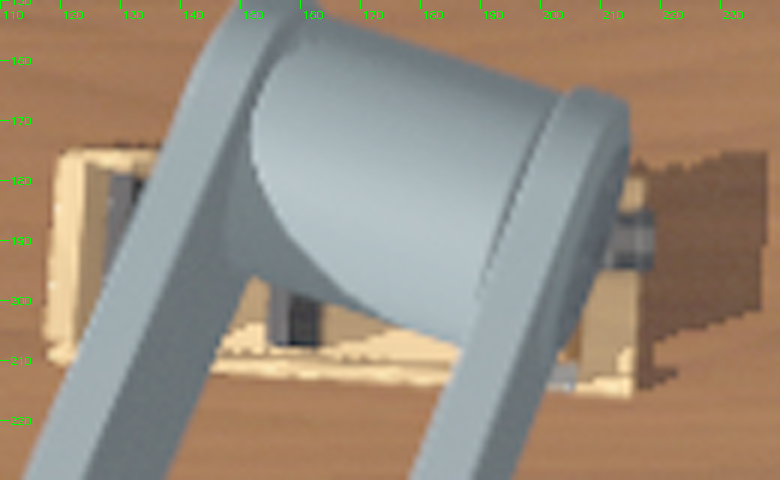

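Request:
{"fn": "arm_command", "kwargs": {"motion": "0.01 -0.1 0 0 0.004 0.006 0; 0.01 -0.1 0 0 0.003 0.005 0; 0 -0.1 0 0 0 0 0; 0 -0.05 0 0 0 0 0; 0 0 0 0 0 0 0"}}

```text
time_s: 15.43
eef_pos: [0.5366, -0.1245, 0.2092]
eef_rot: [0.0, 0.028, 1.0, -0.0]
wrist_force: [0.3, 0.4, -1.5]
opening: -0.0
```

```bash
python3 - <<'E'
from look import *
t=rr((0,-140,0));t[2]=.038
delta(t,toolR(plateR(0,yaw=rk[2])))
E
```

```text
t 15.43 pos [ 0.5366 -0.1245  0.2092] F [ 0.29  0.35 -1.49] open -0.0
 world d mm [   2.8   22.1 -171.2] rot deg [-0.06  0.05 -0.31] units [-0.0009  0.0008 -0.0052]
 shift units, cur frame: [-0.007   0.1121  0.8557]  in target frame: [-0.0084  0.1112  0.8558]
```

Descending behind the stop.

Request:
{"fn": "arm_command", "kwargs": {"motion": "0 0.02 0.05 0 0 0 0; 0 0.02 0.1 0 0 0 0; 0 0 0.12 0 0 0 0; 0 0 0.12 0 0 0 0; 0 0 0.1 0 0 0 0; 0 0 0.1 0 0 0 0; 0 0 0 0 0 0 0"}}

```text
time_s: 16.02
eef_pos: [0.538, -0.1076, 0.0855]
eef_rot: [0.002, 0.026, 1.0, 0.001]
wrist_force: [-1.2, 0.8, -1.2]
opening: -0.002
```

```bash
python3 - <<'E'
from look import *
t=rr((0,-135,0));t[2]=.038
delta(t,toolR(plateR(0,yaw=rk[2])))
E
```

```text
t 16.02 pos [ 0.538  -0.1076  0.0855] F [-1.2   0.81 -1.24] open -0.002
 world d mm [  1.7  10.1 -47.5] rot deg [ 0.09  0.25 -0.12] units [ 0.0015  0.0041 -0.0021]
 shift units, cur frame: [-0.0048  0.0507  0.2374]  in target frame: [-0.006   0.051   0.2373]
```

Request:
{"fn": "arm_command", "kwargs": {"motion": "-0.003 0.01 0.06 0 0.004 0 0; -0.002 0.01 0.06 0 0 0 0; 0 0 0.06 0 0 0 0; 0 0 0.04 0 0 0 0; 0 0 0.01 0 0 0 0; 0 0 0 0 0 0 0"}}

```text
time_s: 16.52
eef_pos: [0.5395, -0.0981, 0.0369]
eef_rot: [-0.0, 0.024, 1.0, 0.002]
wrist_force: [-0.6, 0.0, -0.5]
opening: -0.001
```

```bash
python3 - <<'E'
from look import *
t=rr((0,-112.5,0));t[2]=.038
delta(t,toolR(plateR(0,yaw=rk[2])))
look("11",((190,150,100,150),(160,150,90,90)),(4,6))
E
```

```text
t 16.52 pos [ 0.5395 -0.0981  0.0369] F [-0.62  0.   -0.5 ] open -0.001
 world d mm [ 1.3 23.2  1.1] rot deg [ 0.18 -0.03  0.15] units [ 0.0029 -0.0006  0.0025]
 shift units, cur frame: [-0.001   0.1161 -0.0049]  in target frame: [-0.0007  0.1161 -0.0053]
```

View pics/zside_11.png

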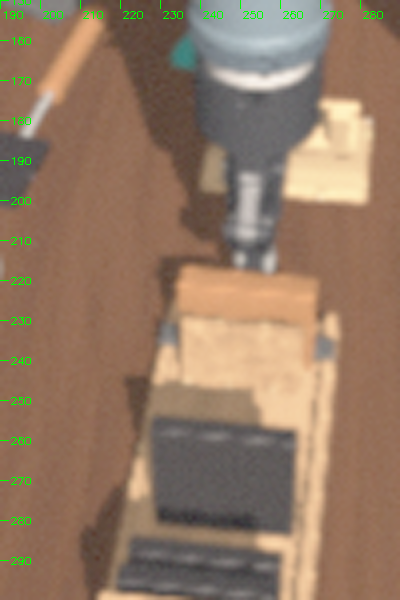

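View pics/ztop_11.png

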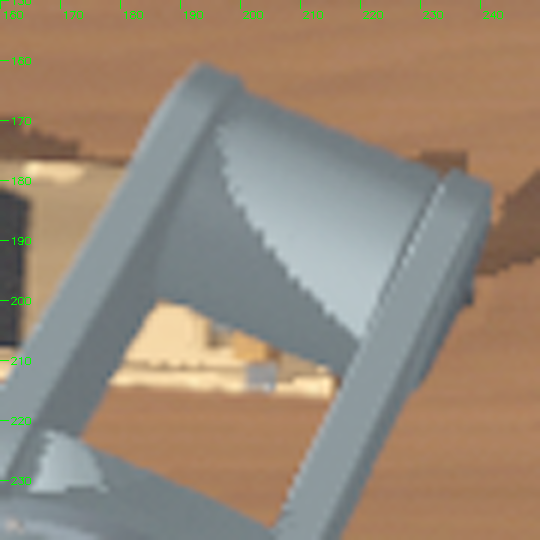

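Request:
{"fn": "arm_command", "kwargs": {"motion": "0 0.02 0 0 0 0 0; 0 0.02 0 0 0 0 0; 0 0.02 0 0 0 0 0; 0 0.02 0 0 0 0 0"}}

```text
time_s: 16.95
eef_pos: [0.5426, -0.083, 0.0402]
eef_rot: [0.002, 0.025, 1.0, 0.0]
wrist_force: [-0.0, 0.4, 0.2]
opening: 0.001
```

Request:
{"fn": "arm_command", "kwargs": {"motion": "0 0.01 0 0 0 0 0; 0 0.01 0 0 0 0 0"}}

```text
time_s: 17.12
eef_pos: [0.5432, -0.078, 0.0409]
eef_rot: [0.003, 0.025, 1.0, 0.0]
wrist_force: [0.7, 1.5, -0.7]
opening: 0.0
```

Request:
{"fn": "arm_command", "kwargs": {"motion": "0 0.01 0 0 0 0 0; 0 0.01 0 0 0 0 0"}}

```text
time_s: 17.28
eef_pos: [0.5436, -0.0741, 0.0411]
eef_rot: [0.003, 0.024, 1.0, -0.0]
wrist_force: [-1.9, -10.2, -2.1]
opening: -0.002
```

Request:
{"fn": "arm_command", "kwargs": {"motion": "0 0.01 0 0 0 0 0; 0 0.01 0 0 0 0 0"}}

```text
time_s: 17.45
eef_pos: [0.5436, -0.0734, 0.0412]
eef_rot: [0.003, 0.023, 1.0, -0.004]
wrist_force: [-2.0, -11.0, -1.1]
opening: -0.0
```

Request:
{"fn": "arm_command", "kwargs": {"motion": "0 0.02 0 0 0 0 0; 0 0.03 0 0 0 0.003 0; 0 0.03 0 0 0 0 0; 0 0.03 0 0 0 0 0; 0 0.03 0 0 0 0 0; 0 0.03 0 0 0 0 0; 0 0.03 0 0 0 0 0; 0 0.03 0 0 0 0 0; 0 0.03 0 0 0 0 0; 0 0.03 0 0 0 0 0"}}

```text
time_s: 18.28
eef_pos: [0.5453, -0.0371, 0.0417]
eef_rot: [0.001, 0.025, 0.999, -0.021]
wrist_force: [-2.7, -10.4, 1.6]
opening: 0.004
```

```bash
cat > st.py <<'E'
from look import *
o=bench.get_obs(); l=Rz(rk[2]).T@(o['eef_pos']-[rk[0],rk[1],0])*1000
print("tcp rack",l.round(1),"s est",(l[1]+32.3).round(1))
t=rr((0,62,0));t[2]=.04
delta(t,toolR(plateR(0,yaw=rk[2])))
E
python3 st.py
```

```text
tcp rack [  2.5 -74.5  41.7] s est -42.2
t 18.28 pos [ 0.5453 -0.0371  0.0417] F [ -2.74 -10.39   1.61] open 0.004
 world d mm [  4.3 136.4  -1.7] rot deg [-2.43  0.2  -0.03] units [-0.0406  0.0034 -0.0006]
 shift units, cur frame: [ 0.0131  0.682  -0.0207]  in target frame: [0.0127 0.6823 0.0083]
```

Request:
{"fn": "arm_command", "kwargs": {"motion": "0 0.03 0 -0.02 0 0 0; 0 0.03 0 -0.02 0 0 0; 0 0.04 0 -0.012 0 0 0; 0 0.04 0 -0.01 0 0 0; 0 0.04 0 -0.01 0 0 0; 0 0.04 0 -0.01 0 0 0; 0 0.04 0 -0.01 0 0 0; 0 0.03 0 -0.01 0 0 0"}}

```text
time_s: 18.95
eef_pos: [0.5473, 0.0051, 0.0406]
eef_rot: [0.001, 0.025, 0.999, 0.02]
wrist_force: [-1.1, -8.6, -2.9]
opening: -0.001
```

```bash
python3 st.py
```

```text
tcp rack [  2.5 -32.2  40.6] s est 0.1
t 18.95 pos [0.5473 0.0051 0.0406] F [-1.1  -8.63 -2.85] open -0.001
 world d mm [ 2.3 94.2 -0.6] rot deg [2.31 0.11 0.02] units [0.0386 0.0018 0.0004]
 shift units, cur frame: [0.0121 0.4706 0.0219]  in target frame: [0.0123 0.4711 0.0029]
```

Request:
{"fn": "arm_command", "kwargs": {"motion": "0 0.025 0 0.01 0 0 0; 0 0.025 0 0.01 0 0 0; 0 0.025 0 0 0 0 0; 0 0.025 0 -0.003 0 0 0; 0 0.025 0 -0.004 0 0 0; 0 0.025 0 -0.004 0 0 0; 0 0.025 0 -0.004 0 0 0; 0 0.025 0 -0.004 0 0 0"}}

```text
time_s: 19.62
eef_pos: [0.5483, 0.0282, 0.0409]
eef_rot: [-0.001, 0.025, 1.0, 0.006]
wrist_force: [-1.9, -10.4, -0.1]
opening: -0.006
```

```bash
python3 st.py; python3 -c "
from look import *
look('12',((190,200,100,150),(110,150,130,80)),(4,6))"
```

```text
tcp rack [ 2.3 -9.1 40.9] s est 23.2
t 19.62 pos [0.5483 0.0282 0.0409] F [ -1.88 -10.44  -0.1 ] open -0.006
 world d mm [ 1.3 71.1 -0.9] rot deg [ 0.63 -0.08  0.05] units [ 0.0105 -0.0013  0.0008]
 shift units, cur frame: [0.0111 0.3554 0.0085]  in target frame: [0.0115 0.3554 0.0046]
```

View pics/zside_12.png

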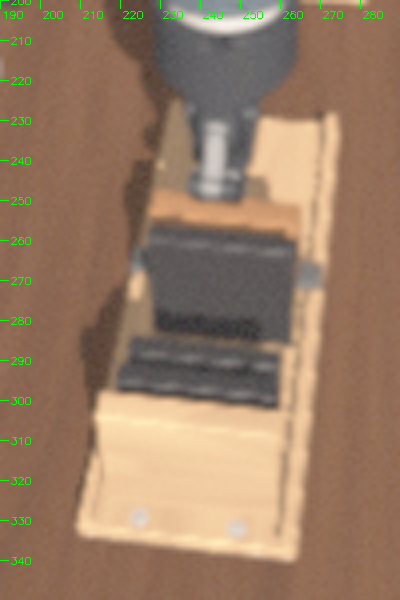

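Request:
{"fn": "arm_command", "kwargs": {"motion": "0 0.025 0 0.002 0 0 0; 0 0.025 0 0 0 0 0; 0 0.025 0 -0.002 0 0 0; 0 0.025 0 -0.003 0 0 0; 0 0.025 0 -0.004 0 0 0; 0 0.025 0 -0.004 0 0 0; 0 0.025 0 -0.004 0 0 0; 0 0.025 0 -0.004 0 0 0"}}

```text
time_s: 20.38
eef_pos: [0.5493, 0.0507, 0.041]
eef_rot: [-0.003, 0.025, 1.0, 0.001]
wrist_force: [-1.9, -11.2, -0.2]
opening: -0.0
```

```bash
python3 st.py; python3 -c "
from look import *
look('13',((190,200,100,150),(110,150,130,80)),(4,6))"
```

```text
tcp rack [ 2.1 13.4 41. ] s est 45.7
t 20.38 pos [0.5493 0.0507 0.041 ] F [ -1.88 -11.15  -0.2 ] open -0.0
 world d mm [ 0.3 48.7 -1. ] rot deg [ 0.16 -0.31  0.05] units [ 0.0027 -0.0051  0.0009]
 shift units, cur frame: [0.0104 0.2431 0.006 ]  in target frame: [0.0107 0.2431 0.0052]
```

View pics/zside_13.png

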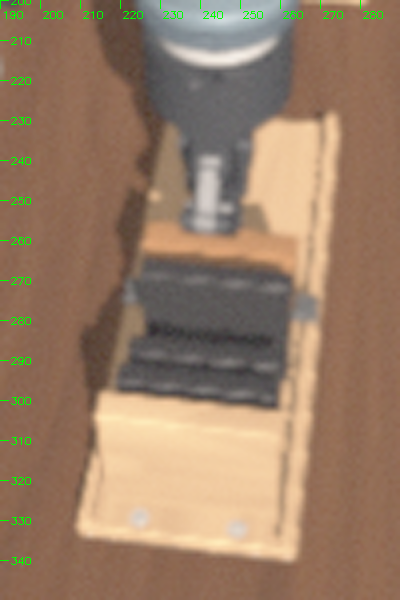

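Request:
{"fn": "arm_command", "kwargs": {"motion": "0 0.025 0 0 0 0 0; 0 0.025 0 0 0 0 0; 0 0.025 0 -0.003 0 0 0; 0 0.025 0 -0.003 0 0 0; 0 0.025 0 -0.004 0 0 0; 0 0.025 0 -0.004 0 0 0; 0 0.025 0 -0.004 0 0 0"}}

```text
time_s: 21.07
eef_pos: [0.5501, 0.0703, 0.0411]
eef_rot: [-0.005, 0.025, 1.0, -0.001]
wrist_force: [-2.5, -11.3, 1.1]
opening: 0.002
```

```bash
python3 st.py; python3 -c "
from look import *
look('14',((190,200,100,150),(110,150,130,80)),(4,6))"
```

```text
tcp rack [ 2.  33.  41.1] s est 65.3
t 21.07 pos [0.5501 0.0703 0.0411] F [ -2.55 -11.28   1.13] open 0.002
 world d mm [-0.5 29.  -1.1] rot deg [-0.16 -0.54  0.04] units [-0.0027 -0.009   0.0007]
 shift units, cur frame: [0.0098 0.1449 0.0053]  in target frame: [0.0099 0.1449 0.0056]
```

View pics/zside_14.png

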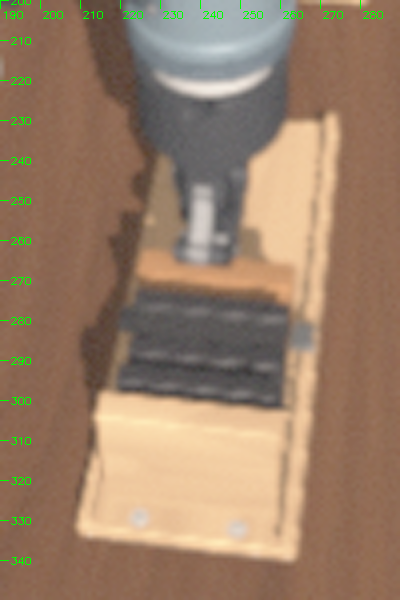

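Request:
{"fn": "arm_command", "kwargs": {"motion": "0 0.025 0 0 0.003 0 0; 0 0.025 0 -0.002 0.003 0 0; 0 0.025 0 -0.003 0.002 0 0; 0 0.025 0 -0.003 0 0 0"}}

```text
time_s: 21.5
eef_pos: [0.5502, 0.0812, 0.0412]
eef_rot: [-0.011, 0.025, 1.0, -0.004]
wrist_force: [-2.7, -12.4, 1.5]
opening: -0.003
```

```bash
python3 st.py
```

```text
tcp rack [ 1.6 43.9 41.2] s est 76.2
t 21.5 pos [0.5502 0.0812 0.0412] F [ -2.71 -12.36   1.45] open -0.003
 world d mm [-0.7 18.2 -1.2] rot deg [-0.52 -1.23  0.04] units [-0.0086 -0.0205  0.0006]
 shift units, cur frame: [0.0077 0.0905 0.0052]  in target frame: [0.0079 0.0905 0.0059]
```

Request:
{"fn": "arm_command", "kwargs": {"motion": "0 0.025 0 0 0 0 0; 0 0.025 0 -0.003 0 0 0"}}

```text
time_s: 21.67
eef_pos: [0.5504, 0.0862, 0.0412]
eef_rot: [-0.012, 0.025, 1.0, -0.007]
wrist_force: [-2.2, -12.6, 2.1]
opening: -0.001
```

```bash
python3 st.py; python3 -c "
from look import *
look('15',((190,200,100,150),(110,150,130,80)),(4,6))"
```

```text
tcp rack [ 1.5 49.  41.2] s est 81.3
t 21.67 pos [0.5504 0.0862 0.0412] F [ -2.18 -12.6    2.14] open -0.001
 world d mm [-0.8 13.1 -1.2] rot deg [-0.8  -1.32  0.03] units [-0.0133 -0.0221  0.0005]
 shift units, cur frame: [0.0073 0.0653 0.0055]  in target frame: [0.0075 0.0652 0.0062]
```

View pics/zside_15.png

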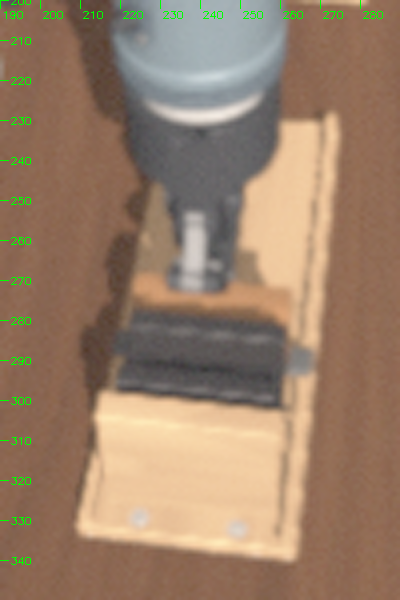

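Request:
{"fn": "arm_command", "kwargs": {"motion": "0 0.025 0 -0.005 -0.006 0 0"}}

```text
time_s: 21.85
eef_pos: [0.5507, 0.089, 0.0412]
eef_rot: [-0.009, 0.025, 1.0, -0.006]
wrist_force: [-1.9, -12.6, 0.8]
opening: 0.002
```

Request:
{"fn": "arm_command", "kwargs": {"motion": "0 0.025 0 -0.005 -0.006 0 0"}}

```text
time_s: 21.93
eef_pos: [0.551, 0.0914, 0.0412]
eef_rot: [-0.006, 0.025, 1.0, -0.005]
wrist_force: [-1.9, -11.9, 0.8]
opening: -0.002
```

Request:
{"fn": "arm_command", "kwargs": {"motion": "0 0.025 0 -0.004 -0.004 0 0"}}

```text
time_s: 22.02
eef_pos: [0.5513, 0.0939, 0.0412]
eef_rot: [-0.004, 0.025, 1.0, -0.005]
wrist_force: [-1.8, -11.4, 2.2]
opening: -0.005
```

```bash
python3 st.py; python3 -c "
from look import *
look('16',((190,200,100,150),(110,150,130,80)),(4,6))"
```

```text
tcp rack [ 2.  56.6 41.2] s est 88.9
t 22.02 pos [0.5513 0.0939 0.0412] F [ -1.82 -11.36   2.2 ] open -0.005
 world d mm [-1.7  5.5 -1.2] rot deg [-0.6  -0.41  0.04] units [-0.01   -0.0068  0.0006]
 shift units, cur frame: [0.0099 0.0269 0.0057]  in target frame: [0.01   0.0268 0.0059]
```

View pics/zside_16.png

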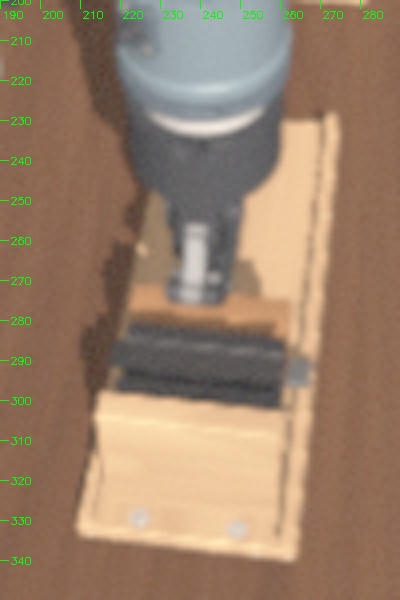

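Request:
{"fn": "arm_command", "kwargs": {"motion": "0 0.025 0 -0.004 -0.002 0 0"}}

```text
time_s: 22.2
eef_pos: [0.5515, 0.0965, 0.0412]
eef_rot: [-0.003, 0.025, 1.0, -0.005]
wrist_force: [-2.9, -14.3, 2.7]
opening: 0.001
```

Request:
{"fn": "arm_command", "kwargs": {"motion": "0 0.025 0 -0.004 -0.002 0 0"}}

```text
time_s: 22.28
eef_pos: [0.5516, 0.0986, 0.0412]
eef_rot: [-0.002, 0.025, 1.0, -0.005]
wrist_force: [-1.9, -15.7, 3.5]
opening: -0.007
```

```bash
python3 st.py; python3 -c "
from look import *
look('17',((190,240,100,70),(110,150,130,80)),(8,6))"
```

```text
tcp rack [ 2.1 61.4 41.2] s est 93.7
t 22.28 pos [0.5516 0.0986 0.0412] F [ -1.87 -15.73   3.52] open -0.007
 world d mm [-2.   0.7 -1.2] rot deg [-0.59 -0.23  0.04] units [-0.0098 -0.0039  0.0007]
 shift units, cur frame: [0.0103 0.003  0.0059]  in target frame: [0.0103 0.0029 0.0059]
```

View pics/zside_17.png

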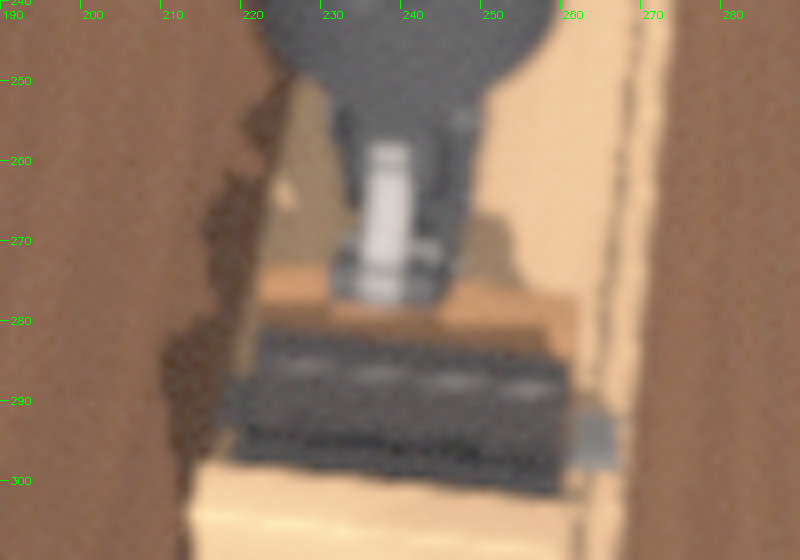

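View pics/ztop_17.png

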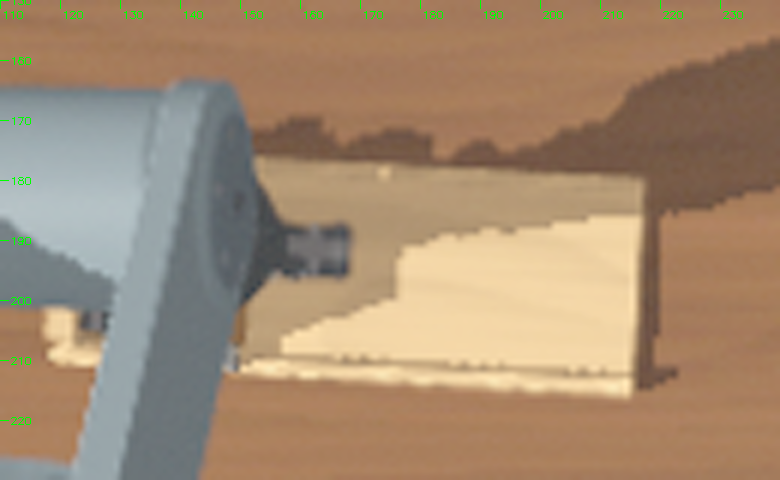

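Request:
{"fn": "arm_command", "kwargs": {"motion": "0 0.022 0 0 0 0 0"}}

```text
time_s: 22.47
eef_pos: [0.5517, 0.1001, 0.0413]
eef_rot: [-0.003, 0.025, 1.0, -0.007]
wrist_force: [-2.7, -15.5, 3.3]
opening: 0.001
```

```bash
python3 st.py
```

```text
tcp rack [ 2.1 62.8 41.3] s est 95.1
t 22.47 pos [0.5517 0.1001 0.0413] F [ -2.66 -15.52   3.29] open 0.001
 world d mm [-2.1 -0.7 -1.3] rot deg [-0.84 -0.28  0.05] units [-0.0141 -0.0046  0.0008]
 shift units, cur frame: [ 0.0105 -0.0041  0.0064]  in target frame: [ 0.0105 -0.0042  0.0063]
```

Request:
{"fn": "arm_command", "kwargs": {"motion": "0 0.022 0 0 0 0 0"}}

```text
time_s: 22.55
eef_pos: [0.5517, 0.1012, 0.0413]
eef_rot: [-0.003, 0.025, 1.0, -0.01]
wrist_force: [-3.2, -16.0, 3.8]
opening: -0.002
```

```bash
python3 st.py
```

```text
tcp rack [ 2.  63.9 41.3] s est 96.2
t 22.55 pos [0.5517 0.1012 0.0413] F [ -3.24 -15.99   3.75] open -0.002
 world d mm [-2.1 -1.8 -1.3] rot deg [-1.15 -0.34  0.05] units [-0.0191 -0.0057  0.0008]
 shift units, cur frame: [ 0.0101 -0.0095  0.0069]  in target frame: [ 0.0102 -0.0096  0.0066]
```

Request:
{"fn": "arm_command", "kwargs": {"motion": "0 -0.03 0 0 0 0 0; 0 -0.05 0 0 0 0 0; 0 -0.08 0 0 0 0 0; 0 -0.1 0 0 0 0 0; 0 -0.05 -0.05 0 0 0 0; 0 0 -0.12 0 0 0 0; 0 0 -0.15 0 0 0 0; 0 0 -0.15 0 0 0 0; 0 0 -0.15 0 0 0 0; 0 0 -0.1 0 0 0 0"}}

```text
time_s: 23.38
eef_pos: [0.5444, 0.0367, 0.1886]
eef_rot: [-0.01, 0.026, 1.0, -0.008]
wrist_force: [0.2, -0.7, 0.4]
opening: 0.001
```

Request:
{"fn": "arm_command", "kwargs": {"motion": "0.1 -0.1 0 0 0 0 0; 0.1 -0.12 0 0 0 0 0; 0.1 -0.15 0 0 0 0 0; 0.1 -0.15 0 0 0 0 0; 0.1 -0.15 0 0 0 0 0; 0.1 -0.15 0 0 0 0 0; 0.1 -0.15 0 0 0 0 0; 0 -0.1 0 0 0 0 0; 0 0 0 0 0 0 0"}}

```text
time_s: 24.13
eef_pos: [0.3932, -0.1769, 0.2093]
eef_rot: [0.004, 0.024, 1.0, -0.01]
wrist_force: [0.3, 0.1, -0.6]
opening: -0.001
```

```bash
python3 st.py; python3 -c "
from look import *
look('18',((200,250,75,65),(110,165,80,55)),(10,10))"
```

```text
tcp rack [-142.3 -221.7  209.3] s est -189.4
t 24.13 pos [ 0.3932 -0.1769  0.2093] F [ 0.32  0.08 -0.64] open -0.001
 world d mm [ 156.3  276.2 -169.3] rot deg [-1.13  0.49  0.15] units [-0.0188  0.0082  0.0024]
 shift units, cur frame: [-0.7078  1.4333  0.8246]  in target frame: [-0.7113  1.4186  0.8467]
```

View pics/zside_18.png

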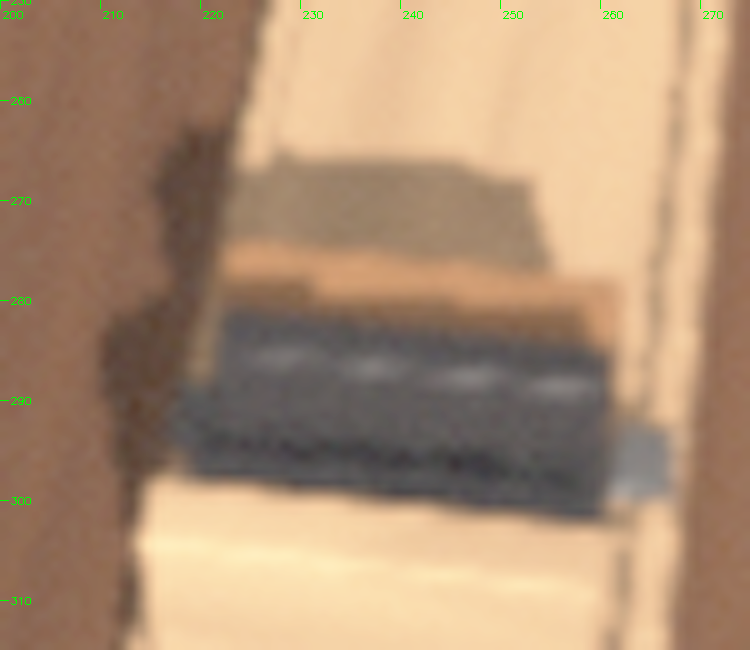

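View pics/ztop_18.png

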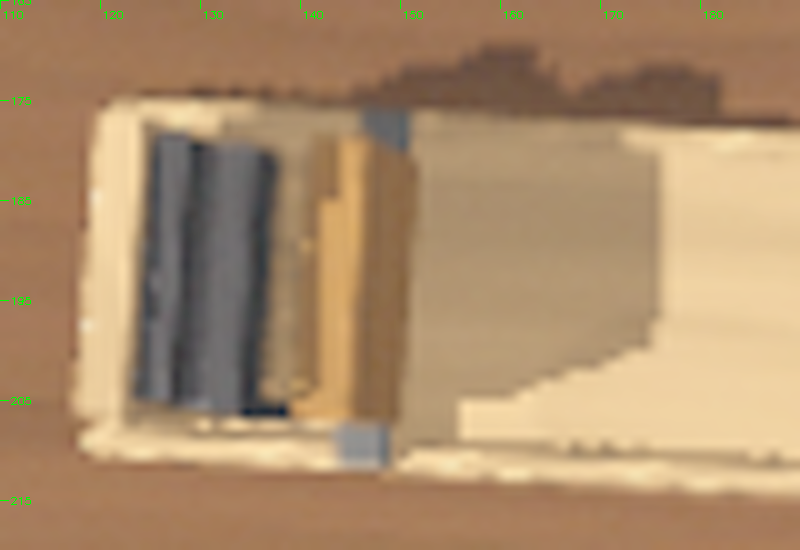

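```bash
python3 - <<'E'
from look import *
w=rk[3]; Z={'a':(w-6,80),'b':(w-18,72),'p':(w-30,94)}
S=96.2
f=10
for c,n,x0,y0,ww,hh in (('s','side',200,250,75,65),('t','top',110,165,80,55)):
    a=cv2.imread(f"pics/{n}_18.png")[y0:y0+hh,x0:x0+ww]; a=cv2.resize(a,None,fx=f,fy=f,interpolation=cv2.INTER_CUBIC)
    a=np.clip((a/255.)**0.6*255,0,255).astype(np.uint8)
    def rect(y0_,y1,xw,z,col):
        P=[rr((sx*xw,y,z)) for sx,y in ((1,y0_),(1,y1),(-1,y1),(-1,y0_))]
        uv=((np.array([proj(c,p)[0] for p in P])-(x0,y0))*f).astype(int)
        cv2.polylines(a,[uv.reshape(-1,1,2)],True,col,1)
    rect(w,w+15,45,85,(0,255,0))
    for (y,z),col in zip(Z.values(),((0,0,255),(255,255,0),(255,0,255))): rect(y-6,y+6,40,z,col)
    rect(S-18,S,42,77,(255,0,0))
    yp=w-36; rect(yp-8,yp,37,66,(0,255,255))
    cv2.imwrite(f"pics/o18_{n}.png",a)
E
```

```text
(no output)
```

View pics/o18_side.png

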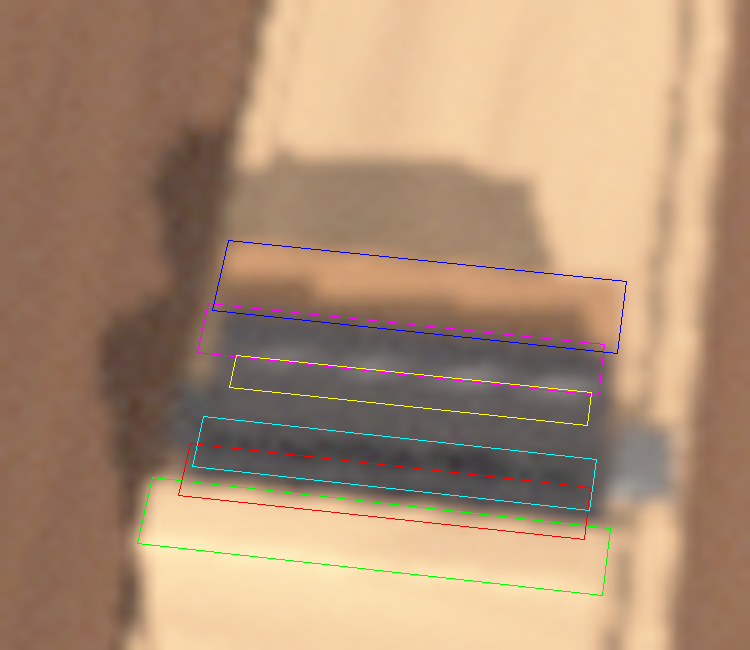

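View pics/o18_top.png

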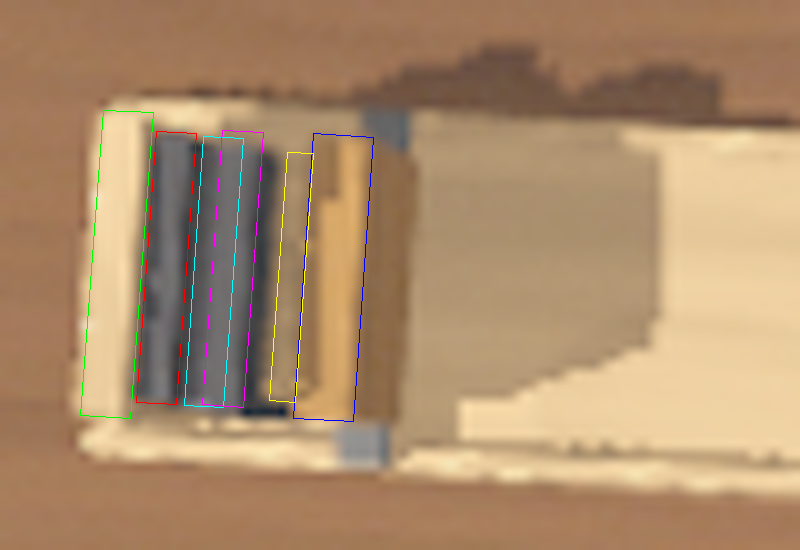

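View pics/side_18.png

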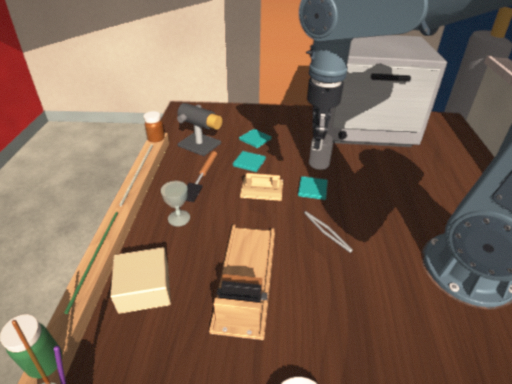

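The overall side view shows the goblet untouched at (176,200), the cradle empty at (262,187) and the row packed against the wall at (240,290). The gripper is well clear at (322,120). I'm handing in.

```bash
python3 -c "
from bench import *
print(hand_in()); print(get_obs()['time_s'])"
```

```text
the job is handed in; nothing more can be done
None
the job is handed in; nothing more can be done
```

I lifted the black graphite plate out of the cradle along its lean and stood it upright in the rack, the same way up, between plate_b and the stop. I let go of it, then pushed the stop's back with the closed fingers until the row closed against the wall. Finally I drew the arm clear and handed in at about 24 s; no verdict was reported.

**Last checks**
- **Pad:** the push force rose from about 10.4 N sliding freely to about 16 N at the end. That means roughly 10 mm of pad travel by force and 11 mm by stop position, out of 14 mm with 7 mm needed. The two estimates differ by 1 to 2 mm.
- **Row:** in both pictures the three plates, the pad and the stop lie within about 1.5 pixels (about 4 mm) of the layout expected for a packed row. No gap shows at the wall. Plate_b is lower and partly hidden behind the new plate, so I only judged its contact indirectly.
- **Surroundings:** the goblet and the turquoise plates are where they were, and the gripper touches nothing.

**Not ideal:** while lowering the plate, the rack floor contact briefly read about 30 N at the wrist before I eased off and released it. In the rack the new plate also sits about 3 mm off the rack's centre line, still between the lips.

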